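# Hang the little bin on the counter rail with an S-hook

## Robot

A 6-joint arm with a two-finger parallel gripper is mounted at the origin on a cart in front of the work surface, level with it; the furniture and walls round the work are solid. World frame = base frame: x ahead of the robot, y to its left, z up, the work surface at z = 0. Lengths are in mm, angles in degrees, forces in N, time in s.
With the tool pointing down it reaches from about 275 to 725 mm from the base axis. Payload 15.9 kg.
Tool frame: the origin (TCP) lies on the centre line of the jaws, within the pads' length; the fingertips stand 17 mm ahead of it and the grasp point (between the pads) lies 2 mm behind it (arm.tips_ahead is the distance from the TCP to the fingertips, in mm); z points along the fingers, y is the direction in which the jaws open and shut (so a half turn about z gives the same grasp; the last joint's range is limited). The gripper opens to 85 mm and grips with 20 to 120 N. Pads are 22 mm wide; open, the fingers measure 114 mm over their backs; the gripper's body (76 mm by 85 mm) begins 54 mm behind the grasp point. The pads swing forward as they close: fully open they stand 13 mm farther back than shut.
Start: joints at [-73.109, 12.198, -1.971, 75.831, 0, 90], TCP at [145.268, -478.417, 248.306] pointing down, gripper open.
Joint ranges: [-170.91, 170.91], [-42.67, 98.43], [-65.05, 77.54], [-120.47, 116.71], [-90, 82.35], [-180, 180]. Speed limits (degrees/s): [108.29, 108.29, 136.94, 147.25, 180, 180].

## Interface

Orientations are given as a 3x3 rotation matrix whose columns are the frame's x, y, z axes.
In Python, from workcell import observe, cams, finish_job, arm gives the robot as it stands. The module is installed in compiled form; this text tells all that it offers.
- The arm moves only by the tool servo_tool, never from a script. Its argument "targets" is a list of rows, each an object with "grip": the opening, from -1 (shut) to 1 (fully open); "travel": the shift along the world's x, y, z in units of 25 mm (1.0 is 25 mm), a list of three; "twist": the turn about the world's z in rad. A call has 1 to 5 rows; each row shifts and turns the pose as measured when the row begins; what a row does not reach is not made up. A row lasts 1/10 s, in which the tool goes at most 50 mm and 8.59 degrees, less where a joint would pass 70% of its speed; a pose out of reach is approached as far as the arm can. A call is refused whole if a number of a shift passes 1 or a number of a turn 0.15, either way. A call with a gripper value outside its range is refused whole. The fingers move at their own pace and stop on an object; "squeeze" is the grip in N (left out, the last holds). Time passes only in rows, so rows that do not move let the fingers close. It gives the time, the measured TCP pose, the force and the opening at its end, in the units of the state.
- observe(): the state, without advancing time (a new reading comes with each control period).
- cams.read_camera(name): name is "scene" or "side" or "wrist"; returns (picture, depth): 400x640x3 uint8, blue, green, red; 400x640 float32, mm along the optical axis (not along the pixel's ray), 0 where there is no reading.
- cams.camera_model(name): a dict with "fovy" (degrees; the focal length in pixels is half the picture's height over the tangent of half this angle, whatever the lens; pixels are square), "cx", "cy" (the principal point, pixels), "k1" (the pictures are not rectified: a ray, as slopes to the right and down, at radius r is drawn at 1 + k1 r^2 times it, then the intrinsics apply), "R" (3x3) and "t" (3): a world point X has camera coordinates R X + t. Camera axes: x right, y down, z forward; pixel columns grow to the right and rows downward; lengths in mm; the calibration is good to about 2 mm. A picture is of the moment at which its call begins: read the wrist's pose just before it. camera_model takes no time and is no camera call; for the wrist camera it gives the pose at the moment of the call.
- finish_job(): hands the job in, once; it reports no verdict.
The state is a dict: "time": time; "joint_positions": joint angles; "qvel": joint speeds; "effort": joint torques, N m; "tool_pos": TCP position; "orientation": TCP orientation; "force": force on the tool from outside, world axes, zero at the start; "moment": the same for the moment, N m; "grip_width": finger opening in mm.
Only numpy, scipy, OpenCV 4.12 (cv2) and the standard library are available. Lean on these libraries where they do the work, as an engineer would, in place of code of your own. Each camera call takes 0.05 s, during which the arm holds its last target.

## Task

Take the steel S-hook out of its wooden holder, put its upper bend over the flat bar of the display rail to the right of the dark stop collar, slide it left along the bar until it butts against the collar and drops fully home into the notch there, and let go of it. Then hang the little metal bin by its wire handle in the hook's lower curl, roughly centred, so that it hangs still, free and level. Work gently: never press the hook on the rail, or the bin on the hook, with more than 25 N, keep the bin upright all the time, and leave the tea tin, the wrapped ring cake and the spare labels where they are.

Things in the scene. Friction and masses are not known exactly. Their poses are not given: they have to be found in the camera images.
- rail: Fixed display rail. Origin on the table midway between its posts; x away from the robot, square to the bar; y along the bar to the left; z up. Flat bar on edge above x = 0: 8 mm thick, 40 mm tall, 300 mm long, top edge at z = 260 mm. Posts behind it at y = +-115 mm; their clamps stay below the top edge and project 17 mm towards the robot. Rubber bushes let the bar give 1 mm per 6 N up and down.
- rail_top (a point): Point on the rail at x = 0, y = 0, z = 260 mm: level with the bar's top edge. The bar is clamped anywhere lengthwise: its one notch (18 mm long in y, 6 mm deep in the top edge) has its middle within 20 mm of this point in y; where is not measured. Right against the notch's left (+y) end: a dark stop collar, 14 mm long, 26 mm thick in x, from 5 mm above the top edge to 3 mm below the bar.
- s_hook: Loose S-hook of steel strip 14 mm wide (y), 3 mm thick, 164 mm tall, 60 to 130 g, upright in the holder. Origin under the middle of its lower curl, z up. Stem at x = 13 to 16 mm. On the bar its y axis lies along the bar, stem on the robot's side, back leg behind; the bend slips 6 mm down at the notch; let go, it leans about 0.1 rad, curl towards the rail.
- hook_saddle (a point): On the S-hook, middle of the underside of its upper bend (hook frame x = 21.5, y = 0, z = 120 mm). The bend is open downward, 11 mm wide inside (x = 16 to 27 mm), its top at z = 124 mm; the back leg (x = 27 to 30 mm) reaches down to z = 87 mm, the last 9 mm flared 3 mm outward. Home in the notch this point is 254 mm above the table.
- hook_lug (a point): Middle of the S-hook's solid grip lug (hook frame x = 21.5, y = 0, z = 144 mm), 12 mm in x, 14 mm in y, from z = 124 to 164 mm, on top of the upper bend.
- hook_curl (a point): On the S-hook, where the axis of the bin's handle bar lies when it rests in the lower curl (hook frame x = 0, y = 0, z = 7 mm). The curl is open upward, 26 mm wide inside, 17 mm flat at its bottom (z = 3 mm); its free tip on the -x side (the robot's) ends at z = 29 mm.
- hook_holder: Fixed wooden holder block, 52 x 29 x 38 mm, origin under its middle, open pocket 40 x 17 mm from above with its floor at z = 6 mm; same x, y directions as the hook in it.
- bin: Loose open metal bin, 60 mm (x) by 110 mm (y) by 48 mm tall, 150 to 310 g, standing on the table, origin under its middle, z up. A rigid upright wire handle, 8 mm thick, rises from its two ends (outer width 122 mm); its straight top bar runs along y from -46 to +46 mm with its axis at z = 112 mm.
- bin_handle (a point): On the bin, middle of the axis of the handle's straight top bar (bin frame 0, 0, 112 mm).
- tea_tin: Bystander: upright tin, 58 mm across, 72 mm tall, origin under its middle.
- ring_pack: Bystander: wrapped ring cake, 90 x 94 x 25 mm, origin under its middle.
- spare_labels: Bystander: flat stack of labels, 31 x 45 x 10 mm, origin under its middle, on the near edge of the table.

How it is judged:
By the outcome, as a careful person would: the job done as asked, in the order asked, and still so for the second after the job is handed in, with the robot touching nothing.
It also fails if it takes over 72 s, if anything falls off the work surface, if the arm or the gripper's body presses on something with over 40 N, if the wrist force passes 120 N, or if a joint passes its speed limit or range.

## Working session

There is one attempt and no reset: what is moved stays moved. The work goes in short steps, Python scripts to look and compute and a tool call to move; the robot and the scene stay as the last step left them, time stands still between calls to the robot, and variables do not carry over. Pictures are saved under pics/ and viewed, and the job is handed in when it is done.

Besides the shell and the picture viewer there is one more tool, called after ">>>" in YAML: its name, and indented under it one key for each argument. servo_tool: Moves the arm, as the interface text tells. Its arguments: {"type":"object","properties":{"targets":{"type":"array"},"squeeze":{"type":"number"}},"required":["targets"]}

```bash
ls; mkdir -p pics
cat > h.py <<'E'
import numpy as np, cv2
from workcell import observe, cams, finish_job, arm
def cam(name):
    m=cams.camera_model(name); im,d=cams.read_camera(name); return m,im,d
def pix2w(m,u,v,d):
    f=200/np.tan(np.radians(m['fovy'])/2)
    u=np.asarray(u,float);v=np.asarray(v,float);d=np.asarray(d,float)
    a=(u-m['cx'])/f;b=(v-m['cy'])/f
    x,y=a.copy(),b.copy()
    for _ in range(20):
        s=1+m['k1']*(x*x+y*y); x=a/s;y=b/s
    P=np.stack([x*d,y*d,d],-1)
    return (P-np.array(m['t']))@np.array(m['R'])
def w2pix(m,X):
    f=200/np.tan(np.radians(m['fovy'])/2)
    c=np.asarray(X,float)@np.array(m['R']).T+np.array(m['t'])
    x=c[...,0]/c[...,2];y=c[...,1]/c[...,2];s=1+m['k1']*(x*x+y*y)
    return np.stack([m['cx']+f*x*s,m['cy']+f*y*s],-1)
def cloud(m,d):
    v,u=np.mgrid[0:d.shape[0],0:d.shape[1]]
    return pix2w(m,u,v,d)
def st():
    s=observe(); print(s['time'],np.round(s['tool_pos'],1),np.round(s['force'],1),s['grip_width'])
    return s
E
python3 - <<'E'
from h import *
s=st();print(s)
for n in ['scene','side']:
    m,im,d=cam(n); print(n,m); cv2.imwrite(f'pics/{n}0.png',im); np.savez(f'{n}0.npz',im=im,d=d,**{k:np.array(v) for k,v in m.items()})
E
```

```text
pics
0.0 [ 145.2 -478.1  247.8] [-0.4  0.   0.8] 85.4599972445874
{'time': 0.0, 'joint_positions': array([-7.31098737e+01,  1.22233343e+01, -2.00852725e+00,  7.58319536e+01,
        2.97174398e-05,  8.99995924e+01]), 'qvel': array([ 0.05583225, -0.06578353,  0.03395308, -0.02675501, -0.00094966,
        0.08158897]), 'effort': array([ 2.44231414e-03, -6.86160779e+01,  4.87124670e+01,  1.73679390e-02,
        4.49647291e-05,  2.18846083e-05]), 'tool_pos': array([ 145.17337995, -478.11753059,  247.82698034]), 'orientation': array([[ 9.56861599e-01,  2.90543930e-01, -3.23099510e-04],
       [ 2.90544110e-01, -9.56861006e-01,  1.06589015e-03],
       [ 5.26591159e-07, -1.11378401e-03, -9.99999380e-01]]), 'force': array([-0.37809184,  0.03562233,  0.77322058]), 'moment': array([ 0.02632895,  0.05189982, -0.0466553 ]), 'grip_width': 85.4599972445874}
scene {'fovy': 42.03347985202657, 'cx': 321.73387278771645, 'cy': 193.35313465598455, 'k1': -0.08026753967208755, 'R': array([[ 0.704607  , -0.70954935, -0.0082886 ],
       [-0.30603336, -0.29332167, -0.90570745],
       [ 0.6402129 ,  0.64070439, -0.42382227]]), 't': array([-425.86234943,  266.32093797, 1307.71618677])}
side {'fovy': 43.55214262426978, 'cx': 321.7948361174015, 'cy': 200.6039799236748, 'k1': -0.07794795715186806, 'R': array([[-0.92638198, -0.37608002, -0.01950009],
       [-0.14889378,  0.41334243, -0.89831992],
       [ 0.34590039, -0.82928394, -0.43890896]]), 't': array([ 378.84298202,  254.90203861, 1271.23619239])}
```

View pics/scene0.png

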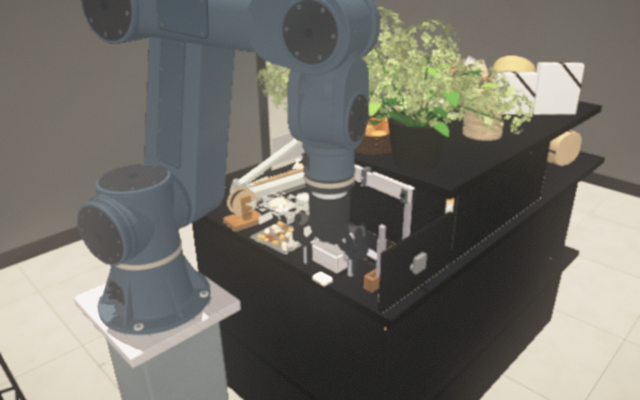

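View pics/side0.png

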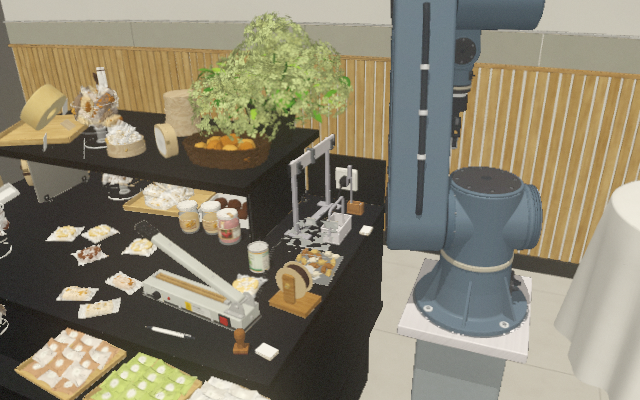

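Side picture: rail about (315,175), bin about (330,228), hook in its holder about (353,200). In the scene picture the hook is at about (382,260), the rail at about (385,200), and the gripper hangs in front. I'll zoom in next.

Run:
```python
import numpy as np,cv2
for n,(a,b,c,e) in dict(scene=(290,150,450,310),side=(230,120,400,290)).items():
    z=np.load(n+'0.npz');im=z['im'][b:e,a:c]
    cv2.imwrite(f'pics/{n}_z.png',cv2.resize(im,(590,590),interpolation=cv2.INTER_CUBIC))
from h import pix2w
for n,b in dict(scene=(290,150,450,310),side=(230,120,400,290)).items():
    z=np.load(n+'0.npz');m={k:z[k] for k in ['fovy','cx','cy','k1','R','t']}
    from h import cloud
    P=cloud(m,z['d']);
    for v in range(b[1],b[3],14):
        print(n,v,[(u,*np.round(P[v,u]).astype(int)) for u in range(b[0],b[2],24)])
```

```text
scene 150 [(290, np.int64(698), np.int64(250), np.int64(148)), (314, np.int64(100), np.int64(-489), np.int64(496)), (338, np.int64(125), np.int64(-519), np.int64(498)), (362, np.int64(638), np.int64(-136), np.int64(262)), (386, np.int64(686), np.int64(-187), np.int64(263)), (410, np.int64(623), np.int64(-314), np.int64(312)), (434, np.int64(676), np.int64(-354), np.int64(308))]
scene 164 [(290, np.int64(850), np.int64(427), np.int64(1)), (314, np.int64(102), np.int64(-486), np.int64(471)), (338, np.int64(128), np.int64(-516), np.int64(472)), (362, np.int64(600), np.int64(-169), np.int64(238)), (386, np.int64(626), np.int64(-235), np.int64(249)), (410, np.int64(634), np.int64(-310), np.int64(268)), (434, np.int64(692), np.int64(-348), np.int64(262))]
scene 178 [(290, np.int64(689), np.int64(245), np.int64(43)), (314, np.int64(101), np.int64(-487), np.int64(446)), (338, np.int64(127), np.int64(-517), np.int64(447)), (362, np.int64(522), np.int64(-236), np.int64(239)), (386, np.int64(529), np.int64(-311), np.int64(259)), (410, np.int64(598), np.int64(-337), np.int64(246)), (434, np.int6
[... 8270 characters left out ...]
p.int64(89)), (302, np.int64(390), np.int64(170), np.int64(98)), (326, np.int64(381), np.int64(37), np.int64(14)), (350, np.int64(355), np.int64(-87), np.int64(-59)), (374, np.int64(352), np.int64(-342), np.int64(-223)), (398, np.int64(471), np.int64(-1271), np.int64(-848))]
side 288 [(230, np.int64(531), np.int64(277), np.int64(92)), (254, np.int64(531), np.int64(170), np.int64(19)), (278, np.int64(457), np.int64(174), np.int64(41)), (302, np.int64(384), np.int64(186), np.int64(68)), (326, np.int64(364), np.int64(82), np.int64(3)), (350, np.int64(353), np.int64(-84), np.int64(-108)), (374, np.int64(352), np.int64(-347), np.int64(-286)), (398, np.int64(435), np.int64(-1127), np.int64(-839))]
```

View pics/scene_z.png

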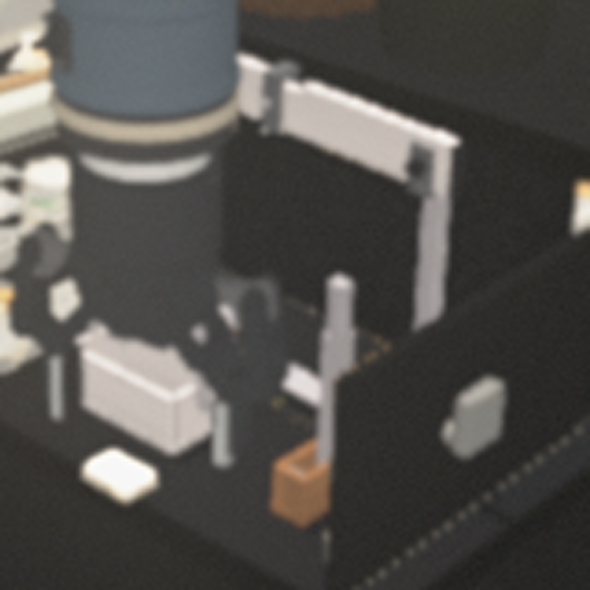

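View pics/side_z.png

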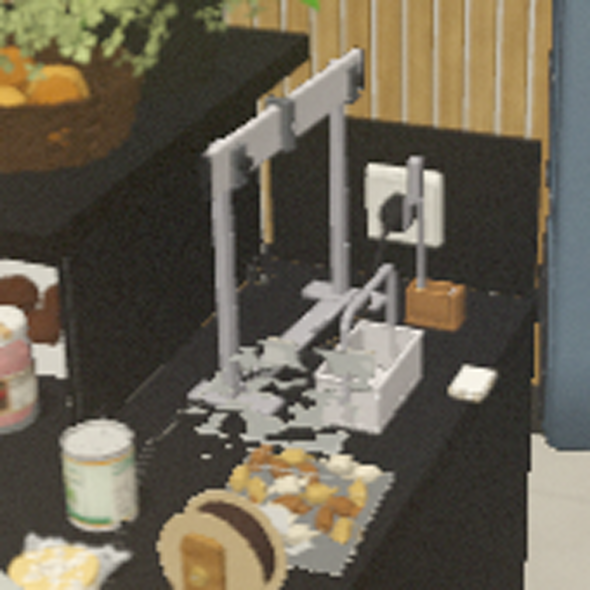

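Run:
```python
from h import *
m,im,d=cam('wrist'); print(m); cv2.imwrite('pics/w0.png',im); np.savez('w0.npz',im=im,d=d,**{k:np.array(v) for k,v in m.items()})
P=cloud(m,d)
for v in range(0,400,50): print(v,[tuple(np.round(P[v,u]).astype(int).tolist()) for u in range(0,640,80)])
for n in ['scene','side']:
    z=np.load(n+'0.npz');mm={k:z[k] for k in ['fovy','cx','cy','k1','R','t']};P=cloud(mm,z['d'])
    k=(z['d']>0)&(P[...,2]>215)&(P[...,2]<262)&(P[...,1]<-100)&(P[...,1]>-445)&(P[...,0]>480)&(P[...,0]<570)
    Q=P[k]; 
    for y in range(-440,-100,20):
        q=Q[(Q[:,1]>=y)&(Q[:,1]<y+20)]
        if len(q): print(n,y,len(q),np.round(np.median(q,0)),q[:,2].max().round(),q[:,2].min().round())
```

```text
{'fovy': 58.6323828772407, 'cx': 324.2060463548298, 'cy': 188.28580985501338, 'k1': -0.059052223357603045, 'R': array([[ 2.91388735e-01, -9.56604340e-01, -8.61018228e-04],
       [-9.22242394e-01, -2.81160680e-01,  2.65363220e-01],
       [-2.54089692e-01, -7.65297853e-02, -9.64148132e-01]]), 't': array([-500.65826167,  -35.19215855,  377.99013747])}
0 [(195, 660, -842), (262, 381, -840), (330, 123, -841), (387, -146, -761), (351, -409, -285), (545, -605, -839), (625, -848, -840), (711, -1098, -840)]
50 [(35, 638, -838), (108, 356, -840), (181, 92, -841), (253, -161, -840), (327, -409, -841), (405, -656, -845), (484, -906, -842), (570, -1162, -839)]
100 [(104, -126, 0), (97, -122, -144), (89, -123, -410), (100, -199, -840), (176, -454, -842), (255, -709, -843), (336, -966, -839), (422, -1233, -839)]
150 [(49, -132, 2), (17, -121, -160), (-35, -121, -465), (-64, -238, -842), (16, -503, -839), (96, -767, -845), (179, -1033, -840), (266, -1311, -841)]
200 [(-7, -141, 9), (-73, -121, -175), (-324, -2, -837), (-242, -280, -846), (-156, -554, -840), (-74, -829, -844), (11, -1107, -841), (9
[... 1061 characters left out ...]
. -402.  251.] 260.0 243.0
side -400 20 [ 523. -389.  253.] 262.0 223.0
side -380 65 [ 523. -369.  241.] 261.0 219.0
side -360 26 [ 527. -349.  238.] 260.0 222.0
side -340 35 [ 528. -330.  243.] 262.0 223.0
side -320 32 [ 530. -313.  245.] 262.0 223.0
side -300 38 [ 530. -291.  244.] 262.0 222.0
side -280 37 [ 532. -271.  242.] 262.0 223.0
side -260 6 [ 531. -257.  248.] 259.0 226.0
side -240 74 [ 529. -228.  243.] 262.0 220.0
side -220 44 [ 537. -210.  246.] 262.0 223.0
side -200 47 [ 538. -190.  242.] 262.0 222.0
side -180 26 [ 540. -173.  251.] 262.0 222.0
side -160 49 [ 537. -147.  247.] 262.0 217.0
side -140 75 [ 541. -133.  241.] 262.0 218.0
side -120 56 [ 544. -108.  241.] 262.0 221.0
```

View pics/w0.png

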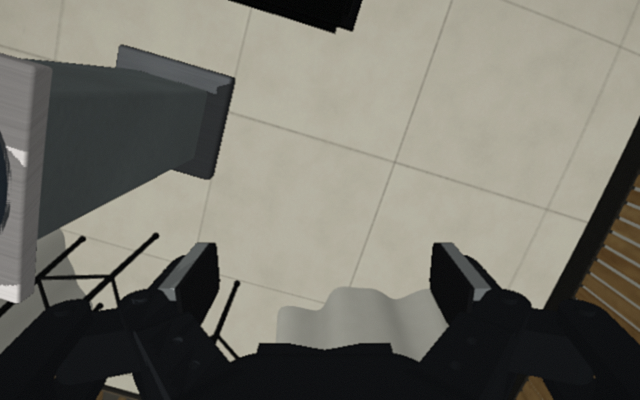

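Run:
```python
from h import *
print([a for a in dir(arm) if a[0]!='_'], getattr(arm,'tips_ahead',None))
T=np.array([145.17,-478.1,247.8]);R=np.array([[.95686,.29054,0],[.29054,-.95686,-0],[0,0,-1]])
for n in ['scene','side']:
    z=np.load(n+'0.npz');mm={k:z[k] for k in ['fovy','cx','cy','k1','R','t']};P=cloud(mm,z['d'])
    Q=(P-T)@R
    k=(z['d']>0)&(np.abs(Q[...,0])<140)&(np.abs(Q[...,1])<100)&(Q[...,2]>-420)&(Q[...,2]<30)
    q=Q[k]
    print(n,len(q))
    for a in range(-400,30,15):
        s=q[(q[:,2]>=a)&(q[:,2]<a+15)]
        if len(s)>3: print(a,len(s),'x',np.percentile(s[:,0],[1,99]).round(),'y',np.percentile(s[:,1],[1,99]).round())
m=cams.camera_model('wrist');C=-np.array(m['R']).T@np.array(m['t']);print((C-T)@R)
```

```text
['IKError', 'tips_ahead'] 17.0
scene 14509
-400 957 x [-65.  50.] y [-88.  51.]
-385 667 x [-61.  35.] y [-54.  51.]
-370 804 x [-48.  41.] y [-48.  51.]
-355 794 x [-50.  43.] y [-49.  52.]
-340 763 x [-51.  45.] y [-49.  55.]
-325 804 x [-53.  47.] y [-48.  56.]
-310 758 x [-54.  41.] y [-48.  56.]
-295 676 x [-53.  37.] y [-48.  56.]
-280 544 x [-49.  33.] y [-48.  56.]
-265 531 x [-45.  26.] y [-46.  55.]
-250 407 x [-47.   7.] y [-33.  50.]
-235 463 x [-46.   7.] y [-33.  43.]
-220 411 x [-44.   9.] y [-31.  44.]
-205 432 x [-46.  11.] y [-36.  45.]
-190 391 x [-45.  13.] y [-34.  45.]
-175 194 x [-43.   8.] y [-27.  43.]
-160 401 x [-38.  15.] y [-31.  36.]
-145 322 x [-38.   8.] y [-30.  38.]
-130 315 x [-38.   8.] y [-32.  38.]
-115 139 x [-37.  10.] y [-63.  64.]
-100 609 x [-20.  12.] y [-66.  69.]
-85 417 x [-20.  12.] y [-70.  71.]
-70 470 x [-18.  16.] y [-71.  73.]
-55 342 x [-16.  12.] y [-72.  74.]
-40 124 x [-14.  11.] y [-62.  58.]
-25 141 x [-13.   9.] y [-56.  57.]
-10 103 x [-12.  10.] y [-55.  56.]
side 1944
-370 50 x [-45.  24.] y [-55. -43.]
-355 134 x [-47.  
[... 180 characters left out ...]
44.  21.] y [-61. -44.]
-265 87 x [-41.  19.] y [-58. -12.]
-250 85 x [-38.  20.] y [-48. -17.]
-235 102 x [-42.  18.] y [-49. -23.]
-220 87 x [-39.  17.] y [-50. -17.]
-205 92 x [-42.  17.] y [-49. -10.]
-190 85 x [-38.  18.] y [-47. -18.]
-175 51 x [-26.  16.] y [-45. -13.]
-160 79 x [-34.  14.] y [-42.   3.]
-145 77 x [-35.  16.] y [-45.  -8.]
-130 66 x [-32.  14.] y [-45. -14.]
-115 51 x [-26.  14.] y [-72. -20.]
-100 55 x [-15.  16.] y [-74. -13.]
-85 45 x [-10.  15.] y [-76. -32.]
-70 36 x [-8. 16.] y [-78. -23.]
-55 41 x [-9. 15.] y [-78. -34.]
-40 28 x [-7. 14.] y [-60. -47.]
-25 28 x [-7. 14.] y [-59. -43.]
-10 17 x [-7. 10.] y [-57. -43.]
[  66.8179298     1.29217067 -125.61283519]
```

Run:
```python
from h import *
for n in ['scene','side']:
    z=np.load(n+'0.npz');mm={k:z[k] for k in ['fovy','cx','cy','k1','R','t']};P=cloud(mm,z['d'])
    X,Y,Z=P[...,0],P[...,1],P[...,2]; ok=z['d']>0
    def rep(nm,k):
        q=P[k&ok]
        if len(q): print(n,nm,len(q),'med',np.median(q,0).round(1),'5/95',np.percentile(q,[3,97],axis=0).round(0).tolist())
        return q
    box=(X>330)&(X<480)&(Y>-444)&(Y<-380)
    rep('hook stem',box&(Z>50)&(Z<125)); rep('lug',box&(Z>132)&(Z<175)); rep('holder',box&(Z>5)&(Z<40))
    rep('holder top',box&(Z>34)&(Z<42))
    bx=(X>370)&(X<500)&(Y>-330)&(Y<-140)
    rep('bin',bx&(Z>8)&(Z<55)); rep('rim',bx&(Z>44)&(Z<52)); q=rep('handle',bx&(Z>60)&(Z<125)); q=rep('htop',bx&(Z>104)&(Z<120))
    if len(q)>5: 
        A=np.polyfit(q[:,1],q[:,0],1); print('bar fit',A)
    rep('wall',(X>360)&(X<600)&(Y<-440)&(Y>-475)&(Z>60)&(Z<170))
    k=ok&(X>360)&(X<480)&(Y<-440)&(Y>-475)&(Z>60)
    print('wall z max',np.percentile(Z[k],[50,90,99]) if k.any() else None, 'y by z',[ (a,np.median(Y[k&(Z>a)&(Z<a+10)]).round(1)) for a in range(80,180,10) if (k&(Z>a)&(Z<a+10)).sum()>3])
```

```text
scene hook stem 50 med [ 353.4 -441.3   90.3] 5/95 [[351.0, -444.0, 51.0], [357.0, -437.0, 119.0]]
scene lug 92 med [ 389.6 -441.2  168. ] 5/95 [[351.0, -444.0, 138.0], [471.0, -438.0, 170.0]]
scene holder 25 med [ 354.  -441.6   23.2] 5/95 [[352.0, -443.0, 7.0], [357.0, -439.0, 38.0]]
scene holder top 7 med [ 353.3 -442.    37.2] 5/95 [[351.0, -443.0, 35.0], [357.0, -440.0, 40.0]]
scene bin 661 med [ 418.1 -200.9   27. ] 5/95 [[405.0, -256.0, 10.0], [468.0, -142.0, 48.0]]
scene rim 77 med [ 408.9 -205.8   46.9] 5/95 [[405.0, -254.0, 44.0], [438.0, -141.0, 51.0]]
scene handle 8 med [ 434.8 -253.1   90.3] 5/95 [[431.0, -257.0, 87.0], [436.0, -249.0, 97.0]]
scene wall 2253 med [ 469.9 -450.3  119.6] 5/95 [[365.0, -463.0, 65.0], [591.0, -444.0, 169.0]]
wall z max [118.45496894 166.4633147  170.55810282] y by z [(80, np.float64(-450.5)), (90, np.float64(-450.3)), (100, np.float64(-450.5)), (110, np.float64(-450.2)), (120, np.float64(-450.1)), (130, np.float64(-450.1)), (140, np.float64(-450.1)), (150, np.float64(-450.3)), (160, np.float64(-448.7)), (170, np.float64(-446.6))]
side hook st
[... 507 characters left out ...]
95 [[408.0, -252.0, 44.0], [471.0, -141.0, 51.0]]
side handle 90 med [ 438.6 -229.5  113.3] 5/95 [[435.0, -254.0, 65.0], [443.0, -141.0, 118.0]]
side htop 56 med [ 438.  -187.   115.5] 5/95 [[435.0, -244.0, 105.0], [443.0, -141.0, 119.0]]
bar fit [2.30761348e-02 4.43003694e+02]
side wall 380 med [ 447.3 -441.8  125.3] 5/95 [[365.0, -447.0, 66.0], [592.0, -440.0, 168.0]]
wall z max [130.11918433 170.09761949 172.92436531] y by z [(80, np.float64(-441.9)), (90, np.float64(-442.9)), (100, np.float64(-442.2)), (110, np.float64(-442.6)), (120, np.float64(-441.4)), (130, np.float64(-441.7)), (140, np.float64(-442.6)), (150, np.float64(-441.6)), (160, np.float64(-441.7)), (170, np.float64(-444.4))]
```

>>> servo_tool:
  targets:
    - {"grip":1,"travel":[0.3,0.4,0.4],"twist":0.15}
    - {"grip":1,"travel":[0.3,0.4,0.4],"twist":0.15}

```text
time: 0.35
tool_pos: [159.6, -457.6, 266.6]
orientation: [[0.826, 0.564, -0.002], [0.564, -0.826, 0.004], [0.0, -0.004, -1.0]]
force: [0.2, 0.3, -0.1]
grip_width: 85.5
```

Run:
```python
from h import *
s=st();print(s['joint_positions'].round(1),s['orientation'].round(3))
```

```text
0.35 [ 159.6 -457.6  266.6] [ 0.2  0.3 -0.1] 85.46057552177463
[-70.8  10.5  -1.5  78.3  -0.   74.9] [[ 0.826  0.564 -0.002]
 [ 0.564 -0.826  0.004]
 [ 0.    -0.004 -1.   ]]
```

Run:
```python
from h import *
for n in ['scene','side']:
    z=np.load(n+'0.npz');mm={k:z[k] for k in ['fovy','cx','cy','k1','R','t']};P=cloud(mm,z['d'])
    X,Y,Z=P[...,0],P[...,1],P[...,2]; ok=z['d']>0
    def rep(nm,k,lo=(3,97)):
        q=P[k&ok]
        if len(q): print(n,nm,len(q),'med',np.median(q,0).round(1),'5/95',np.percentile(q,lo,axis=0).round(0).tolist())
        return q
    box=(X>380)&(X<500)&(Y>-410)&(Y<-310)
    rep('stem',box&(Z>50)&(Z<120)); rep('lug',box&(Z>134)&(Z<180)); rep('holder',box&(Z>5)&(Z<40)); q=rep('htop',box&(Z>35)&(Z<41))
    if len(q): print(q.round(0).tolist()[:40])
    rep('bin rim',(X>390)&(X<490)&(Y>-290)&(Y<-140)&(Z>44)&(Z<52)); 
    rep('handle',(X>410)&(X<470)&(Y>-290)&(Y<-150)&(Z>105)&(Z<119)); 
    b=(X>500)&(X<570)&(Z>200)&(Z<275)&(Y<-90)&(Y>-430)
    q=rep('bar',b,(0.5,99.5)); 
    im=z['im']; g=im.max(-1)
    k=b&ok&(g<110)
    print('dark',k.sum(),[(y,(k&(Y>=y)&(Y<y+6)).sum()) for y in range(-430,-90,6) if (k&(Y>=y)&(Y<y+6)).sum()>4])
```

```text
scene stem 119 med [ 445.7 -362.8   99.9] 5/95 [[442.0, -371.0, 54.0], [463.0, -356.0, 119.0]]
scene lug 89 med [ 449.7 -366.3  153.4] 5/95 [[445.0, -372.0, 136.0], [458.0, -357.0, 169.0]]
scene holder 241 med [ 415.7 -363.3   27.2] 5/95 [[404.0, -379.0, 7.0], [448.0, -349.0, 38.0]]
scene htop 51 med [ 422.  -361.2   36.7] 5/95 [[405.0, -379.0, 35.0], [447.0, -349.0, 40.0]]
[[449.0, -354.0, 39.0], [444.0, -351.0, 38.0], [448.0, -351.0, 35.0], [439.0, -349.0, 36.0], [438.0, -353.0, 38.0], [442.0, -353.0, 36.0], [445.0, -358.0, 37.0], [443.0, -362.0, 40.0], [446.0, -363.0, 39.0], [445.0, -367.0, 41.0], [431.0, -352.0, 38.0], [433.0, -354.0, 38.0], [444.0, -361.0, 36.0], [445.0, -364.0, 37.0], [446.0, -366.0, 37.0], [427.0, -349.0, 36.0], [427.0, -352.0, 37.0], [427.0, -356.0, 39.0], [431.0, -355.0, 36.0], [434.0, -356.0, 35.0], [419.0, -349.0, 36.0], [422.0, -353.0, 37.0], [422.0, -357.0, 39.0], [412.0, -351.0, 37.0], [416.0, -351.0, 36.0], [419.0, -355.0, 36.0], [405.0, -350.0, 37.0], [410.0, -350.0, 35.0], [429.0, -374.0, 37.0], [432.0, -375.0, 36.0], [405.0, -357.0, 37.0], [409.0, -
[... 1677 characters left out ...]
.0, 39.0], [410.0, -369.0, 37.0], [408.0, -373.0, 35.0], [457.0, -347.0, 35.0], [453.0, -347.0, 36.0], [447.0, -351.0, 36.0], [443.0, -350.0, 36.0]]
side bin rim 103 med [ 432.1 -233.    48.4] 5/95 [[408.0, -252.0, 44.0], [471.0, -141.0, 51.0]]
side handle 45 med [ 438. -199.  116.] 5/95 [[435.0, -245.0, 106.0], [443.0, -155.0, 119.0]]
side bar 757 med [ 535.1 -225.4  245.3] 5/95 [[513.0, -399.0, 202.0], [557.0, -97.0, 267.0]]
dark 186 [(-400, np.int64(6)), (-376, np.int64(14)), (-370, np.int64(10)), (-244, np.int64(5)), (-238, np.int64(10)), (-232, np.int64(24)), (-226, np.int64(6)), (-154, np.int64(7)), (-148, np.int64(15)), (-142, np.int64(23)), (-106, np.int64(23)), (-100, np.int64(29))]
```

>>> servo_tool:
  targets:
    - {"grip":1,"travel":[0.7,0.2,0.5],"twist":0.15}
    - {"grip":1,"travel":[0.9,0.3,0.7],"twist":0.15}
    - {"grip":1,"travel":[0.9,0.3,0.9],"twist":0.15}
    - {"grip":1,"travel":[0.9,0.3,0.9],"twist":0.15}
    - {"grip":1,"travel":[0.9,0.3,0.6],"twist":0.15}

```text
time: 0.85
tool_pos: [268.4, -419.5, 358.5]
orientation: [[0.219, 0.976, -0.007], [0.976, -0.219, 0.003], [0.002, -0.008, -1.0]]
force: [-0.5, 0.4, 0.1]
grip_width: 85.3
```

>>> servo_tool:
  targets:
    - {"grip":0.2,"travel":[1,0.4,0],"twist":0.12}
    - {"grip":0.2,"travel":[1,0.5,0],"twist":0.1}
    - {"grip":0.2,"travel":[1,0.5,0],"twist":0}
    - {"grip":0.2,"travel":[1,0.5,0],"twist":0}
    - {"grip":0.2,"travel":[1,0.5,0],"twist":0}

```text
time: 1.35
tool_pos: [398.5, -357.4, 360.1]
orientation: [[-0.015, 1.0, -0.007], [1.0, 0.015, -0.0], [0.0, -0.007, -1.0]]
force: [-0.6, -0.5, -0.2]
grip_width: 51.2
```

>>> servo_tool:
  targets:
    - {"grip":0.2,"travel":[0.9,0.4,0],"twist":0}
    - {"grip":0.2,"travel":[0.9,0.2,0],"twist":0}
    - {"grip":0.2,"travel":[0,0,0],"twist":0}

```text
time: 1.65
tool_pos: [447.6, -339.6, 358.8]
orientation: [[-0.018, 1.0, -0.008], [1.0, 0.018, 0.002], [0.002, -0.008, -1.0]]
force: [-0.2, -0.2, -0.3]
grip_width: 51.1
```

```bash
cat >> h.py <<'E'
def snap(name,tag):
    s=observe(); m,im,d=cam(name); cv2.imwrite(f'pics/{tag}.png',im)
    np.savez(f'{tag}.npz',im=im,d=d,tp=s['tool_pos'],ori=s['orientation'],**{k:np.array(v) for k,v in m.items()})
    return m,im,d
def load(tag):
    z=np.load(tag+'.npz'); return {k:z[k] for k in ['fovy','cx','cy','k1','R','t']},z['im'],z['d']
E
python3 - <<'E'
from h import *
st(); snap('wrist','w1'); print(observe()['joint_positions'].round(1),observe()['orientation'].round(3).tolist())
E
```

```text
1.65 [ 447.6 -339.6  358.8] [-0.2 -0.2 -0.3] 51.088333380418916
[-37.2  21.6  26.9  95.7  -0.2  51.8] [[-0.017, 1.0, -0.008], [1.0, 0.017, 0.001], [0.001, -0.008, -1.0]]
```

View pics/w1.png

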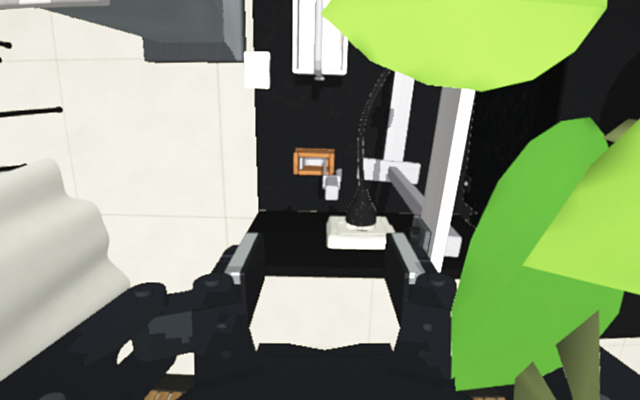

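The wrist view shows the holder at (314,162), the lug top at (332,178), the bin handle at (320,40) and the bar from (460,90) to (432,260). Plant leaves at (470,40) and (540,250) are close to the camera, so I'll get their positions along with the other measurements.

Run:
```python
from h import *
m,im,d=load('w1');P=cloud(m,d)
for (u,v) in [(470,40),(400,10),(580,20),(540,250),(500,180),(480,330),(600,100),(460,110),(455,150),(445,200),(435,250),(408,100),(332,178),(330,190),(318,155),(320,40),(320,75),(296,20),(342,20),(255,70)]:
    print((u,v),P[v,u].round(0))
X,Y,Z=P[...,0],P[...,1],P[...,2]
def rep(nm,k):
    q=P[k&(d>0)]; print(nm,len(q),np.median(q,0).round(1),np.percentile(q,[2,98],axis=0).round(1).tolist()); return q
q=rep('lugtop',(Z>164)&(Z<176)&(X>420)&(X<480)&(Y>-390)&(Y<-340))
r=cv2.minAreaRect(q[:,:2].astype(np.float32));print(r)
q=rep('holdertop',(Z>35)&(Z<41)&(X>390)&(X<470)&(Y>-390)&(Y<-330));print(cv2.minAreaRect(q[:,:2].astype(np.float32)))
q=rep('bartop',(Z>255)&(Z<264)&(X>500)&(X<560)&(Y>-420)&(Y<-200));print(np.polyfit(q[:,1],q[:,0],1),cv2.minAreaRect(q[:,:2].astype(np.float32)))
g=(Z>300)&(d>0)&(im[...,1]>im[...,2].astype(int)+15)&(im[...,1]>120)
rep('leaf',g);
n,lab=cv2.connectedComponents(g.astype(np.uint8))
for i in range(1,n):
    if (lab==i).sum()>200: rep('leaf%d'%i,lab==i)
```

```text
(470, 40) [ 476. -263.  409.]
(400, 10) [ 463. -257.  403.]
(580, 20) [ 500. -258.  406.]
(540, 250) [ 480. -296.  436.]
(500, 180) [ 478. -288.  425.]
(480, 330) [ 477. -315.  429.]
(600, 100) [ 628. -274.  250.]
(460, 110) [ 530. -283.  261.]
(455, 150) [ 530. -308.  260.]
(445, 200) [ 527. -342.  260.]
(435, 250) [ 524. -378.  259.]
(408, 100) [ 554. -282.    5.]
(332, 178) [ 454. -357.  139.]
(330, 190) [ 452. -361.  170.]
(318, 155) [ 437. -352.   39.]
(320, 40) [ 439. -225.  114.]
(320, 75) [ 439. -257.   85.]
(296, 20) [ 410. -195.   48.]
(342, 20) [ 451. -258.  398.]
(255, 70) [ 354. -248.    9.]
lugtop 195 [ 453.7 -363.1  169.6] [[448.2, -370.1, 165.9], [459.3, -357.0, 171.1]]
((453.7660827636719, -363.4697570800781), (11.11760425567627, 13.408614158630371), 1.2178250551223755)
holdertop 476 [ 430.4 -360.8   37.5] [[406.7, -377.4, 35.3], [456.8, -349.7, 39.2]]
((432.13818359375, -363.8597412109375), (29.205747604370117, 51.154666900634766), 89.17367553710938)
bartop 2606 [ 529.3 -325.1  259.6] [[522.6, -386.9, 255.6], [536.3, -272.2, 261.1]]
[6.46875583e-02 5.50466221e+02] ((534.1674194335938, -332.31805419921875), (124.38111877441406, 19.5280704498291), 86.6734390258789)
leaf 45408 [ 482.2 -288.9  417.5] [[453.3, -323.3, 400.4], [506.1, -255.1, 437.2]]
leaf1 18673 [ 475.3 -261.8  407.7] [[450.2, -271.6, 399.1], [502.3, -254.5, 412.1]]
leaf2 26610 [ 484.7 -306.5  426.4] [[471.4, -324.2, 406.0], [507.7, -280.7, 437.6]]
```

>>> servo_tool:
  targets:
    - {"grip":-0.34,"travel":[0.25,-0.95,-0.6],"twist":-0.02}
    - {"grip":-0.34,"travel":[0,0,-0.9],"twist":0}
    - {"grip":-0.34,"travel":[0,0,-0.7],"twist":0}
    - {"grip":-0.34,"travel":[0,0,0],"twist":0}

```text
time: 2.1
tool_pos: [450.9, -365.5, 302.6]
orientation: [[0.004, 1.0, -0.008], [1.0, -0.004, 0.001], [0.001, -0.008, -1.0]]
force: [-0.7, 0.7, 0.6]
grip_width: 28.2
```

Run:
```python
from h import *
s=st(); T=np.array(s['tool_pos']);R=np.array(s['orientation']);print(R.round(3).tolist())
for n in ['scene','side','wrist']: snap(n,n+'2')
for n in ['scene','side']:
    m,im,d=load(n+'2');Q=(cloud(m,d)-T)@R
    q=Q[(d>0)&(np.abs(Q[...,0])<60)&(np.abs(Q[...,1])<85)&(Q[...,2]>-200)&(Q[...,2]<30)]
    for a in range(-190,30,10):
        s=q[(q[:,2]>=a)&(q[:,2]<a+10)]
        if len(s)>3: print(n,a,len(s),'x',np.percentile(s[:,0],[2,98]).round(),'y',np.percentile(s[:,1],[2,98]).round())
m,im,d=load('wrist2');P=cloud(m,d);X,Y,Z=P[...,0],P[...,1],P[...,2]
q=P[(d>0)&(Z>164)&(Z<176)&(X>420)&(X<480)&(Y>-390)&(Y<-340)]
print(len(q),np.median(q,0),cv2.minAreaRect(q[:,:2].astype(np.float32)))
```

```text
2.1 [ 450.9 -365.5  302.6] [-0.7  0.7  0.6] 28.201892541188343
[[0.004, 1.0, -0.008], [1.0, -0.004, 0.001], [0.001, -0.008, -1.0]]
scene -190 187 x [-45.  26.] y [-46.  82.]
scene -180 178 x [-43.  25.] y [-44.  79.]
scene -170 104 x [-32.  19.] y [-35.  83.]
scene -160 216 x [-38.  27.] y [-37.  84.]
scene -150 166 x [-38.  22.] y [-38.  79.]
scene -140 150 x [-39.  21.] y [-39.  24.]
scene -130 142 x [-38.  22.] y [-38.  12.]
scene -120 125 x [-38.  19.] y [-39.  10.]
scene -110 57 x [-27.   8.] y [-40.  -7.]
scene -100 113 x [-15.  10.] y [-42.  36.]
scene -90 180 x [-21.   9.] y [-64.  62.]
scene -80 175 x [-20.  11.] y [-65.  63.]
scene -70 143 x [-17.   9.] y [-62.  60.]
scene -60 148 x [-18.  10.] y [-59.  54.]
scene -50 103 x [-16.  10.] y [-53.  51.]
scene -40 120 x [-14.  10.] y [-48.  45.]
scene -30 74 x [-13.   9.] y [-43.  39.]
scene -20 78 x [-12.  10.] y [-28.  27.]
scene -10 76 x [-12.   8.] y [-29.  23.]
scene 0 73 x [-12.  10.] y [-29.  20.]
scene 10 40 x [-11.  11.] y [-23.  20.]
side -190 57 x [-3. 56.] y [-27.  54.]
side -180 36 x [-12.  47.] y [-27.  81.]
side -
[... 178 characters left out ...]
-32.  56.]
side -120 27 x [12. 39.] y [-32.  -9.]
side -110 31 x [ 7. 17.] y [-32.  36.]
side -100 49 x [ 5. 21.] y [-33.  12.]
side -90 58 x [ 4. 23.] y [-35.  55.]
side -80 45 x [ 3. 21.] y [-30.  60.]
side -70 45 x [-13.  19.] y [-22.  54.]
side -60 60 x [-11.  24.] y [-44.  54.]
side -50 58 x [-13.  17.] y [-45.  54.]
side -40 56 x [-10.  17.] y [-38.  40.]
side -30 34 x [-4. 17.] y [-26.  32.]
side -20 31 x [-5. 13.] y [-24.  30.]
side -10 34 x [-0. 15.] y [-25.  28.]
side 0 29 x [-6. 17.] y [-24.  28.]
side 10 5 x [-3. 12.] y [-17.  18.]
295 [ 453.76551763 -363.14875607  169.500834  ] ((453.4036865234375, -364.2596435546875), (14.642369270324707, 11.434905052185059), 89.80227661132812)
```

View pics/wrist2.png

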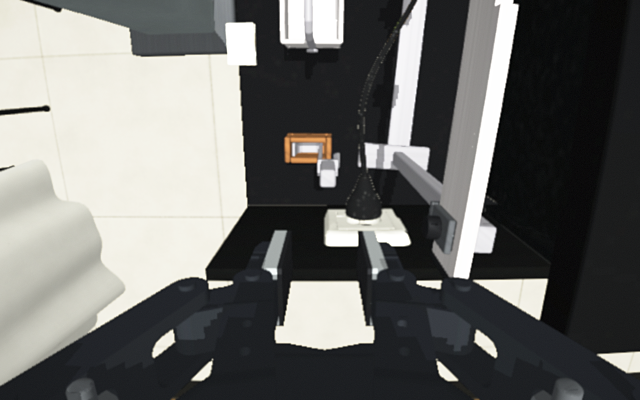

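View pics/scene2.png

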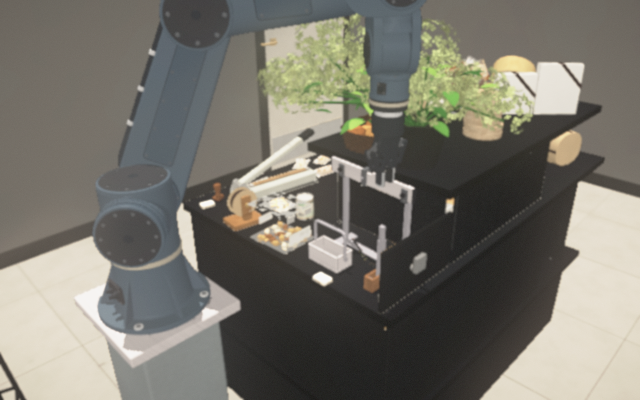

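>>> servo_tool:
  targets:
    - {"grip":-0.3,"travel":[0,0,-0.1],"twist":0.15}
    - {"grip":-0.3,"travel":[0,0,-0.1],"twist":0.15}
    - {"grip":-0.3,"travel":[0,0,-0.1],"twist":0.15}
    - {"grip":-0.3,"travel":[0,0,-0.1],"twist":0.15}
    - {"grip":-0.3,"travel":[0,0,-0.1],"twist":0.15}

```text
time: 2.75
tool_pos: [452.7, -367.0, 299.9]
orientation: [[-0.683, 0.73, 0.006], [0.73, 0.683, -0.008], [-0.01, -0.001, -1.0]]
force: [-0.2, -1.4, 0.1]
grip_width: 29.7
```

>>> servo_tool:
  targets:
    - {"grip":-0.3,"travel":[0,0,-0.2],"twist":0.15}
    - {"grip":-0.3,"travel":[0,0,-0.2],"twist":0.15}
    - {"grip":-0.3,"travel":[0,0,-0.2],"twist":0.15}
    - {"grip":-0.3,"travel":[0,0,-0.2],"twist":0.15}
    - {"grip":-0.3,"travel":[0,0,-0.2],"twist":0.15}

```text
time: 3.25
tool_pos: [453.8, -368.3, 281.5]
orientation: [[-0.997, 0.069, 0.018], [0.068, 0.998, -0.005], [-0.019, -0.004, -1.0]]
force: [0.6, -0.3, -0.2]
grip_width: 30.2
```

>>> servo_tool:
  targets:
    - {"grip":-0.3,"travel":[0.1,0.05,-0.4],"twist":0.07}
    - {"grip":-0.3,"travel":[0,0,0],"twist":0}

```text
time: 3.45
tool_pos: [456.7, -367.5, 273.4]
orientation: [[-1.0, -0.009, 0.021], [-0.009, 1.0, -0.006], [-0.021, -0.006, -1.0]]
force: [0.6, 1.6, -0.2]
grip_width: 29.8
```

Run:
```python
from h import *
s=st();print(s['orientation'].round(3).tolist()); snap('wrist','w3')
m,im,d=load('w3');P=cloud(m,d);X,Y,Z=P[...,0],P[...,1],P[...,2]
q=P[(d>0)&(Z>164)&(Z<176)&(X>420)&(X<480)&(Y>-390)&(Y<-340)]
print(len(q),np.median(q,0),cv2.minAreaRect(q[:,:2].astype(np.float32)))
```

```text
3.45 [ 456.7 -367.5  273.4] [ 0.6  1.6 -0.2] 29.790727599849927
[[-1.0, -0.009, 0.021], [-0.009, 1.0, -0.006], [-0.021, -0.006, -1.0]]
380 [ 452.39793719 -363.47540152  169.41657892] ((453.26666259765625, -363.537841796875), (13.820157051086426, 12.857168197631836), 86.30986022949219)
```

View pics/w3.png

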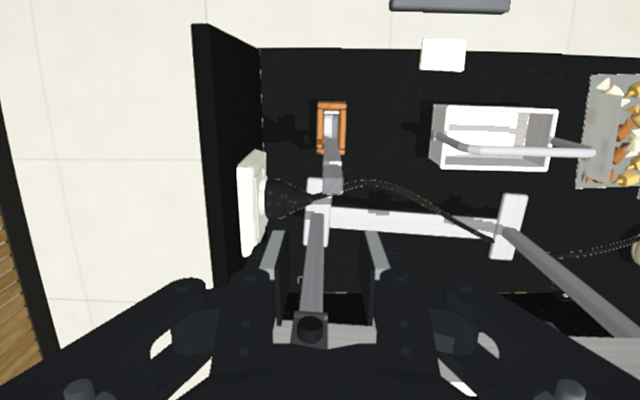

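>>> servo_tool:
  targets:
    - {"grip":-0.3,"travel":[-0.13,0.16,-0.7],"twist":0}
    - {"grip":-0.3,"travel":[0,0,-0.9],"twist":0}
    - {"grip":-0.3,"travel":[0,0,-0.9],"twist":0}
    - {"grip":-0.3,"travel":[0,0,-0.7],"twist":0}
    - {"grip":-0.3,"travel":[0,0,0],"twist":0}

```text
time: 4.0
tool_pos: [454.7, -365.4, 198.7]
orientation: [[-1.0, 0.008, 0.028], [0.007, 1.0, -0.012], [-0.028, -0.012, -1.0]]
force: [0.5, -0.1, -0.2]
grip_width: 30.0
```

Run:
```python
from h import *
s=st();print(s['orientation'].round(3).tolist()); snap('wrist','w4')
```

```text
4.0 [ 454.7 -365.4  198.7] [ 0.5 -0.1 -0.2] 30.048391550267244
[[-1.0, 0.008, 0.028], [0.007, 1.0, -0.012], [-0.028, -0.012, -1.0]]
```

View pics/w4.png

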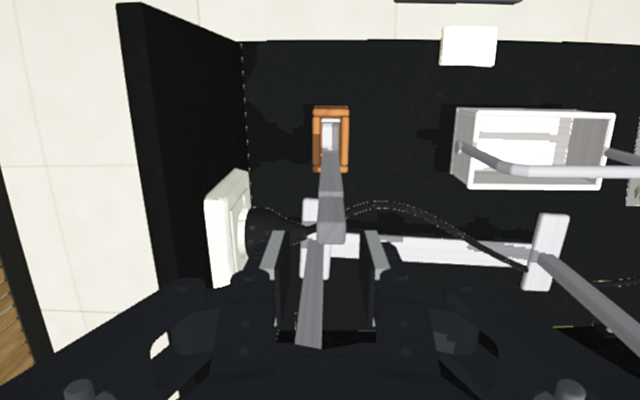

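>>> servo_tool:
  targets:
    - {"grip":-0.3,"travel":[-0.05,0.08,-0.5],"twist":0}
    - {"grip":-0.3,"travel":[0,0,-0.5],"twist":0}
    - {"grip":-0.3,"travel":[0,0,-0.35],"twist":0}
    - {"grip":-0.3,"travel":[0,0,0],"twist":0}

```text
time: 4.45
tool_pos: [455.7, -365.6, 170.3]
orientation: [[-0.999, 0.011, 0.035], [0.011, 1.0, -0.018], [-0.035, -0.017, -0.999]]
force: [-0.1, 0.3, -0.1]
grip_width: 30.2
```

Run:
```python
from h import *
s=st();print(s['orientation'].round(3).tolist()); snap('wrist','w5')
```

```text
4.45 [ 455.7 -365.6  170.3] [-0.1  0.3 -0.1] 30.193701631721932
[[-0.999, 0.011, 0.035], [0.011, 1.0, -0.018], [-0.035, -0.017, -0.999]]
```

View pics/w5.png

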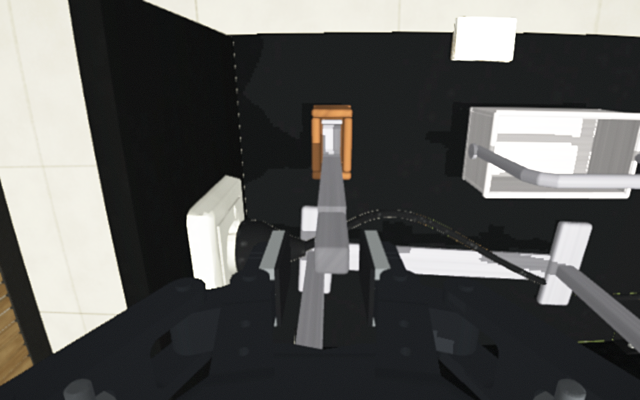

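>>> servo_tool:
  targets:
    - {"grip":-0.3,"travel":[0,0,0],"twist":0}
    - {"grip":-0.3,"travel":[0,0,0],"twist":0}

```text
time: 4.7
tool_pos: [456.3, -366.1, 172.0]
orientation: [[-0.999, 0.012, 0.036], [0.011, 1.0, -0.019], [-0.036, -0.018, -0.999]]
force: [0.0, 0.4, -0.4]
grip_width: 29.8
```

Run:
```python
from h import *
for i in range(3):
    s=st();print(s['orientation'].round(4)[:,2],s['joint_positions'].round(2))
```

```text
4.7 [ 456.3 -366.1  172. ] [ 0.   0.4 -0.4] 29.751828823445976
[ 0.0361 -0.0189 -0.9992] [-38.97  21.52  -0.47  65.72   0.46 -38.32]
4.7 [ 456.3 -366.1  172. ] [ 0.   0.4 -0.4] 29.751828823445976
[ 0.0361 -0.0189 -0.9992] [-38.97  21.52  -0.47  65.72   0.46 -38.32]
4.7 [ 456.3 -366.1  172. ] [ 0.   0.4 -0.4] 29.751828823445976
[ 0.0361 -0.0189 -0.9992] [-38.97  21.52  -0.47  65.72   0.46 -38.32]
```

>>> servo_tool:
  targets:
    - {"grip":-0.3,"travel":[-0.1,0.1,-0.3],"twist":0}

```text
time: 4.8
tool_pos: [454.5, -364.2, 165.4]
orientation: [[-0.999, 0.012, 0.038], [0.011, 1.0, -0.02], [-0.038, -0.02, -0.999]]
force: [-0.2, -0.5, -0.2]
grip_width: 30.2
```

>>> servo_tool:
  targets:
    - {"grip":-0.3,"travel":[0,0,0],"twist":0}

```text
time: 4.9
tool_pos: [453.9, -363.6, 164.5]
orientation: [[-0.999, 0.012, 0.037], [0.011, 1.0, -0.019], [-0.037, -0.019, -0.999]]
force: [0.0, 0.9, 0.5]
grip_width: 30.0
```

Run:
```python
from h import *
for i in range(1):
    s=st();print(s['orientation'].round(4)[:,2],s['joint_positions'].round(2))
```

```text
4.9 [ 453.9 -363.6  164.5] [0.  0.9 0.5] 29.953292356069056
[ 0.0367 -0.0194 -0.9991] [-38.93  21.28  -1.94  64.45   0.46 -38.27]
```

>>> servo_tool:
  targets:
    - {"grip":-1,"travel":[-0.01,0.01,-0.1],"twist":0}
    - {"grip":-1,"travel":[-0.01,0.01,-0.04],"twist":0}
    - {"grip":-1,"travel":[-0.01,0.01,-0.03],"twist":0}
    - {"grip":-1,"travel":[-0.01,0.01,-0.03],"twist":0}
  squeeze: 70

```text
time: 5.3
tool_pos: [454.5, -362.4, 161.7]
orientation: [[-0.999, 0.011, 0.042], [0.01, 1.0, -0.02], [-0.042, -0.02, -0.999]]
force: [-1.0, 2.4, 10.7]
grip_width: 12.6
```

Run:
```python
from h import *
s=st();print(s['orientation'].round(4)[:,2],s['joint_positions'].round(2)); snap('wrist','w6')
```

```text
5.3 [ 454.5 -362.4  161.7] [-1.   2.4 10.7] 12.611236870885191
[ 0.042  -0.0201 -0.9989] [-38.88  21.09  -2.63  63.68   0.61 -38.24]
```

View pics/w6.png

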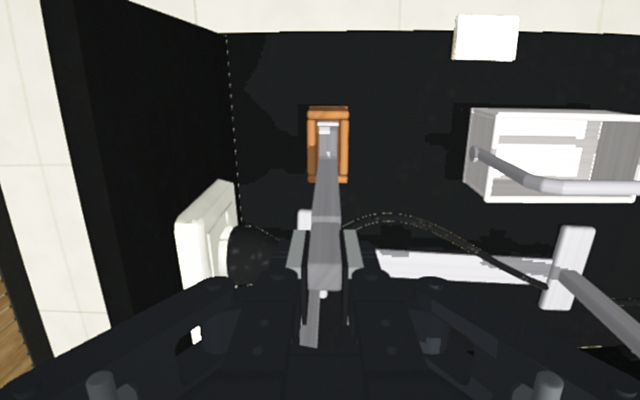

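>>> servo_tool:
  targets:
    - {"grip":-1,"travel":[0,0,0.4],"twist":0}
    - {"grip":-1,"travel":[0,0,0.6],"twist":0}
    - {"grip":-1,"travel":[0,0,0.8],"twist":0}
    - {"grip":-1,"travel":[0,0,1],"twist":0}
    - {"grip":-1,"travel":[0,0,1],"twist":-0.02}

```text
time: 5.85
tool_pos: [452.5, -360.8, 258.2]
orientation: [[-0.999, 0.031, 0.037], [0.031, 0.999, -0.017], [-0.037, -0.016, -0.999]]
force: [0.1, 0.0, -1.5]
grip_width: 12.4
```

>>> servo_tool:
  targets:
    - {"grip":-1,"travel":[0,0,1],"twist":-0.03}
    - {"grip":-1,"travel":[0,0.3,1],"twist":0}
    - {"grip":-1,"travel":[0,0.6,0.8],"twist":0}
    - {"grip":-1,"travel":[0.3,0.8,0.2],"twist":0}
    - {"grip":-1,"travel":[0,0.5,0],"twist":0}

```text
time: 6.35
tool_pos: [459.8, -305.7, 341.5]
orientation: [[-0.997, 0.066, 0.04], [0.065, 0.998, -0.022], [-0.042, -0.019, -0.999]]
force: [0.2, -0.5, -1.0]
grip_width: 12.4
```

Run:
```python
from h import *
s=st();print(s['orientation'].round(4).tolist(),s['joint_positions'].round(2)); snap('wrist','w7');snap('side','s7')
```

```text
6.35 [ 459.8 -305.7  341.5] [ 0.2 -0.5 -1. ] 12.379029317719713
[[-0.997, 0.0658, 0.0403], [0.0649, 0.9976, -0.0221], [-0.0416, -0.0194, -0.9989]] [-33.75  16.72  17.33  87.98   0.23 -29.99]
```

View pics/w7.png

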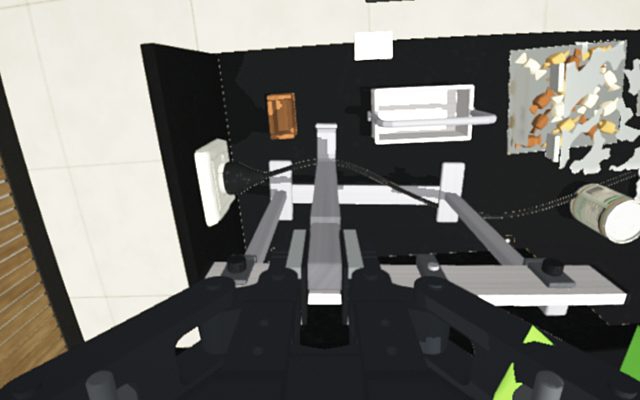

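View pics/s7.png

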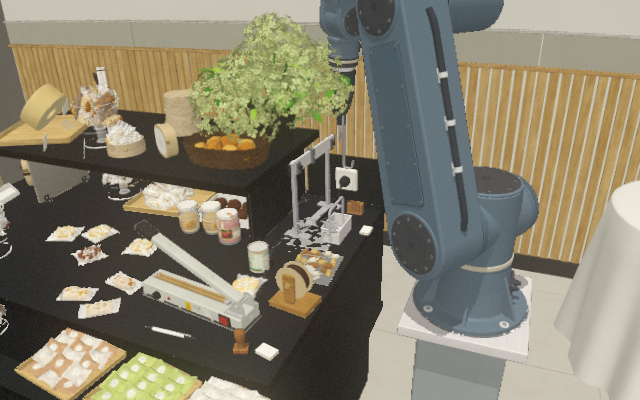

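```bash
cat > meas.py <<'E'
from h import *
def bar(tag):
    m,im,d=load(tag);P=cloud(m,d);X,Y,Z=P[...,0],P[...,1],P[...,2]
    k=(d>0)&(Z>258)&(Z<263)&(X>510)&(X<560)&(Y>-430)&(Y<-90)
    q=P[k]; c=550.5+.0647*q[:,1]
    # keep within 8mm
    for y in range(-420,-90,15):
        s=q[(q[:,1]>=y)&(q[:,1]<y+15)]
        if len(s)>15: print('bar',y+7,len(s),'x',np.percentile(s[:,0],[3,50,97]).round(1),'z',np.median(s[:,2]).round(1))
    k=(d>0)&(Z>262.5)&(Z<270)&(X>500)&(X<560)&(Y>-300)&(Y<-200)
    s=P[k]
    if len(s): print('collar',len(s),np.median(s,0).round(1),np.percentile(s,[3,97],axis=0).round(1).tolist())
    return m,im,d,P
if __name__=='__main__':
    import sys
    m,im,d,P=bar(sys.argv[1])
E
python3 - <<'E'
from meas import *
m,im,d,P=bar('w7')
T=np.load('w7.npz')['tp'];R=np.load('w7.npz')['ori'];Q=(P-T)@R
for v in range(130,310,12):
    print(v,[(u,*P[v,u].round(1).tolist(),'tool',*Q[v,u].round(1).tolist()) for u in (325,)])
E
bash -c "python3 meas.py w3; python3 meas.py wrist2"
```

```text
bar -323 147 x [525.8 529.8 534.1] z 259.4
bar -308 223 x [526.6 530.2 534.7] z 259.6
bar -203 153 x [534.1 536.7 541.5] z 259.5
bar -188 243 x [535.2 539.2 543.7] z 259.6
bar -173 244 x [536.5 540.3 544.5] z 259.6
bar -158 238 x [537.4 541.3 545.7] z 259.6
bar -143 227 x [538.2 542.4 546.7] z 259.6
bar -128 234 x [539.4 543.4 548.1] z 259.6
bar -113 222 x [540.6 544.5 548.8] z 259.5
bar -98 76 x [540.9 544.3 549.8] z 260.1
130 [(325, 428.2, -307.1, 189.9, 'tool', 37.7, -0.5, 150.2)]
142 [(325, 437.8, -307.8, 188.1, 'tool', 28.2, -0.5, 152.4)]
154 [(325, 447.1, -308.4, 189.4, 'tool', 18.8, -0.5, 151.6)]
166 [(325, 451.6, -308.3, 210.2, 'tool', 13.4, -0.5, 131.0)]
178 [(325, 451.5, -307.7, 242.8, 'tool', 12.2, -0.6, 98.4)]
190 [(325, 451.7, -307.2, 267.6, 'tool', 11.1, -0.6, 73.6)]
202 [(325, 451.4, -306.8, 289.1, 'tool', 10.5, -0.6, 52.1)]
214 [(325, 451.2, -306.5, 306.5, 'tool', 10.0, -0.6, 34.7)]
226 [(325, 453.7, -306.5, 314.8, 'tool', 7.1, -0.7, 26.5)]
238 [(325, 453.8, -306.3, 327.3, 'tool', 6.5, -0.7, 14.0)]
250 [(325, 454.3, -306.2, 337.1, 'tool', 5.6, -0.7, 4.2)]
262 [(325, 453.9, -305.9, 347.5, 'tool', 5.6, -0.7, -6.1)]
274 [(325, 458.0, -306.2, 349.1, 'tool', 1.5, -0.7, -7.6)]
286 [(325, 462.9, -306.5, 349.3, 'tool', -3.5, -0.7, -7.6)]
298 [(325, 531.3, -312.5, 258.3, 'tool', -68.2, -0.5, 86.2)]
bar -308 76 x [526.9 528.  531.3] z 259.1
bar -293 105 x [528.  532.7 536.4] z 259.6
bar -398 185 x [520.8 525.2 529.1] z 259.8
bar -383 439 x [521.5 525.4 529.9] z 259.7
bar -368 468 x [522.5 526.6 531. ] z 259.7
bar -353 498 x [523.6 527.6 532. ] z 259.8
bar -338 531 x [524.7 528.8 533. ] z 259.7
bar -323 531 x [525.9 529.9 534.2] z 259.6
bar -308 589 x [526.8 530.8 535. ] z 259.7
bar -293 605 x [528.1 532.  536.2] z 259.7
bar -278 642 x [529.  533.  537.3] z 259.7
bar -263 391 x [530.2 533.9 538. ] z 259.7
```

>>> servo_tool:
  targets:
    - {"grip":-1,"travel":[0.8,0.05,0.1],"twist":-0.005}
    - {"grip":-1,"travel":[0.9,0.05,0.05],"twist":0}
    - {"grip":-1,"travel":[0.7,0.05,0],"twist":0}
    - {"grip":-1,"travel":[0.2,0,0],"twist":0}
    - {"grip":-1,"travel":[0,0,0],"twist":0}

```text
time: 6.95
tool_pos: [523.7, -303.3, 342.3]
orientation: [[-0.997, 0.07, 0.035], [0.07, 0.997, -0.021], [-0.036, -0.019, -0.999]]
force: [0.3, 0.3, -1.0]
grip_width: 12.6
```

```bash
cat > hm.py <<'E'
from meas import *
import sys
tag=sys.argv[1]
s=st();print('z',s['orientation'].round(4)[:,2],'y',s['orientation'].round(4)[:,1]); snap('wrist',tag)
m,im,d,P=bar(tag)
T=np.load(tag+'.npz')['tp'];R=np.load(tag+'.npz')['ori'];Q=(P-T)@R
k=(d>0)&(abs(Q[...,1])<8)&(Q[...,0]>-9)&(Q[...,0]<22)
def r(n,kk,ax):
    q=P[k&kk]
    if len(q)>8: print(n,len(q),np.median(q,0).round(1),np.percentile(q[:,ax],[5,95]).round(1))
r('stem lo',(Q[...,2]>80)&(Q[...,2]<125)&(Q[...,0]>8),0)
r('stem hi',(Q[...,2]>35)&(Q[...,2]<70)&(Q[...,0]>8),0)
r('lug front',(Q[...,2]>-3)&(Q[...,2]<20)&(Q[...,0]>4),1)
r('lug top',(Q[...,2]<-5.5)&(Q[...,2]>-11)&(Q[...,0]<4),2)
E
python3 hm.py w8
```

```text
6.95 [ 523.7 -303.3  342.3] [ 0.3  0.3 -1. ] 12.601617683773362
z [ 0.035  -0.0211 -0.9992] y [ 0.0704  0.9973 -0.0186]
bar -398 293 x [519.8 524.5 529.1] z 260.0
bar -383 315 x [521.9 525.8 530.1] z 259.8
bar -368 311 x [522.9 526.7 531.1] z 259.9
bar -353 318 x [524.  527.8 531.9] z 259.8
bar -338 304 x [525.1 528.6 532.8] z 259.8
bar -323 316 x [526.1 529.8 534.2] z 259.8
bar -308 53 x [514.3 514.9 529.2] z 260.4
bar -293 269 x [515.3 532.1 536.4] z 259.8
bar -278 320 x [529.3 533.  537.2] z 259.7
bar -263 184 x [530.2 533.8 538. ] z 259.7
bar -248 103 x [523.2 532.4 546.7] z 260.7
bar -233 118 x [523.2 533.5 540.9] z 260.1
bar -218 302 x [533.6 537.4 541.4] z 259.7
bar -203 107 x [534.4 538.2 541.9] z 259.5
collar 919 [ 535.2 -237.1  264.6] [[523.8, -243.6, 263.0], [547.3, -230.0, 266.0]]
stem lo 397 [ 514.8 -304.4  242.6] [514.3 515.4]
stem hi 605 [ 515.  -304.1  291.8] [514.4 515.6]
lug front 902 [ 517.5 -303.2  334.9] [-310.  -295.7]
```

View pics/w8.png

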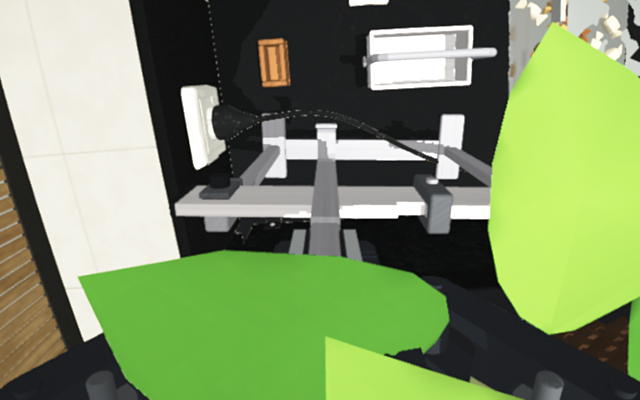

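>>> servo_tool:
  targets:
    - {"grip":-1,"travel":[0.33,0.02,-0.1],"twist":0}
    - {"grip":-1,"travel":[0,0,-0.05],"twist":0}

```text
time: 7.2
tool_pos: [530.8, -303.4, 338.5]
orientation: [[-0.997, 0.072, 0.035], [0.071, 0.997, -0.021], [-0.036, -0.019, -0.999]]
force: [-0.2, 0.9, -0.3]
grip_width: 12.5
```

```bash
python3 hm.py w9
```

```text
7.2 [ 530.8 -303.4  338.5] [-0.2  0.9 -0.3] 12.47255704023591
z [ 0.0347 -0.0213 -0.9992] y [ 0.0718  0.9972 -0.0188]
bar -398 177 x [519.8 522.7 525.4] z 260.0
bar -383 90 x [521.5 522.6 524.2] z 259.5
bar -368 117 x [522.6 523.9 525.9] z 259.7
bar -353 156 x [523.8 525.6 528. ] z 259.7
bar -338 204 x [525.  527.2 530.1] z 259.8
bar -323 245 x [526.  528.9 532.2] z 259.8
bar -308 87 x [521.4 522.3 531.9] z 259.9
bar -293 278 x [524.2 531.9 536. ] z 259.7
bar -278 324 x [529.3 533.2 537. ] z 259.7
bar -263 204 x [530.3 534.1 538.3] z 259.9
bar -248 115 x [523.1 533.7 546.7] z 260.7
bar -233 121 x [523.  534.2 541. ] z 259.9
bar -218 338 x [533.5 537.4 541.5] z 259.8
bar -203 243 x [534.5 538.4 542.2] z 259.7
collar 996 [ 535.4 -237.   264.6] [[523.5, -243.8, 263.0], [548.0, -230.2, 265.9]]
stem lo 397 [ 521.9 -304.7  238.7] [521.4 522.5]
stem hi 413 [ 522.1 -303.9  282.3] [521.5 522.6]
```

>>> servo_tool:
  targets:
    - {"grip":-1,"travel":[0.03,0,-0.2],"twist":0}
    - {"grip":-1,"travel":[0,0,-0.3],"twist":0}
    - {"grip":-1,"travel":[0,0,-0.1],"twist":0}

```text
time: 7.55
tool_pos: [530.7, -303.7, 323.0]
orientation: [[-0.997, 0.072, 0.035], [0.072, 0.997, -0.022], [-0.037, -0.019, -0.999]]
force: [-0.2, -0.6, -0.0]
grip_width: 12.2
```

```bash
python3 hm.py w10 | grep -v -e '-3[3-9]8' -e 3[2568]3
```

```text
z [ 0.0354 -0.022  -0.9991] y [ 0.0723  0.9972 -0.0194]
bar -308 106 x [521.4 522.2 534.3] z 260.0
bar -293 335 x [522.4 531.8 536.3] z 259.9
bar -278 377 x [529.2 533.1 537.1] z 259.8
bar -263 219 x [530.1 533.8 538. ] z 259.7
bar -248 130 x [523.2 534.4 546.5] z 260.7
bar -233 133 x [523.2 534.1 540.5] z 259.8
bar -218 359 x [533.5 537.2 541.2] z 259.6
bar -203 355 x [534.6 538.3 542.2] z 259.5
bar -188 365 x [535.3 539.2 543.6] z 259.6
bar -173 371 x [536.6 540.5 545. ] z 259.6
collar 1096 [ 534.7 -237.3  264.6] [[523.3, -243.8, 263.0], [547.4, -230.6, 265.9]]
stem lo 399 [ 521.8 -305.   223. ] [521.3 522.4]
stem hi 610 [ 522.  -304.4  272.2] [521.4 522.6]
lug front 982 [ 524.5 -303.7  316. ] [-310.3 -296.2]
lug top 736 [ 530.8 -304.4  330.7] [329.7 331.6]
```

>>> servo_tool:
  targets:
    - {"grip":-1,"travel":[0.06,0,-0.1],"twist":0}
    - {"grip":-1,"travel":[0.02,0,-0.3],"twist":0}
    - {"grip":-1,"travel":[0,0,-0.15],"twist":0}

```text
time: 7.9
tool_pos: [532.7, -303.7, 308.5]
orientation: [[-0.997, 0.072, 0.036], [0.072, 0.997, -0.022], [-0.037, -0.02, -0.999]]
force: [0.7, 0.3, -2.4]
grip_width: 12.6
```

```bash
python3 hm.py w11 | grep -v -e '-3[3-9]8' -e 3[2568]3 -e '-[12][01278]'
```

```text
7.9 [ 532.7 -303.7  308.5] [ 0.7  0.3 -2.4] 12.626924590665002
z [ 0.0358 -0.0222 -0.9991] y [ 0.0723  0.9972 -0.0196]
bar -308 151 x [523.4 526.4 534.5] z 260.0
bar -293 393 x [524.8 532.  536.3] z 259.7
bar -263 253 x [530.2 534.  537.9] z 259.8
bar -248 179 x [523.3 533.9 546.5] z 260.9
bar -233 161 x [523.2 533.4 540.5] z 259.9
bar -158 386 x [537.7 541.6 545.9] z 259.6
bar -143 347 x [538.9 542.7 547. ] z 259.6
collar 1260 [ 534.9 -237.1  264.5] [[524.0, -243.6, 262.9], [547.4, -230.4, 265.8]]
stem lo 411 [ 524.  -305.   209.9] [523.4 524.6]
stem hi 609 [ 524.1 -304.5  257.9] [523.5 524.7]
lug front 983 [ 526.6 -303.6  301.6] [-310.3 -296.2]
lug top 735 [ 532.9 -304.4  316.3] [315.3 317.2]
```

>>> servo_tool:
  targets:
    - {"grip":-1,"travel":[-0.04,0,-0.15],"twist":0}
    - {"grip":-1,"travel":[0,0,-0.12],"twist":0}
    - {"grip":-1,"travel":[0,0,-0.05],"twist":0}

```text
time: 8.25
tool_pos: [531.5, -303.6, 299.5]
orientation: [[-0.997, 0.072, 0.035], [0.071, 0.997, -0.022], [-0.037, -0.019, -0.999]]
force: [-0.3, 0.5, -0.2]
grip_width: 12.5
```

```bash
python3 hm.py w12 | grep -v -e '-3[3-9]8' -e 3[2568]3 -e '-[12][01278]'
```

```text
8.25 [ 531.5 -303.6  299.5] [-0.3  0.5 -0.2] 12.530597964296328
bar -308 148 x [522.2 523.1 531.7] z 260.0
bar -293 349 x [523.2 531.1 536.3] z 259.8
bar -263 287 x [530.1 533.9 538.3] z 259.7
bar -248 196 x [523.4 534.  546.6] z 260.7
bar -233 165 x [523.2 533.1 540.7] z 260.0
bar -158 447 x [537.5 541.7 546. ] z 259.7
bar -143 170 x [538.3 542.4 546.5] z 259.7
collar 1442 [ 534.4 -237.3  264.6] [[523.6, -298.2, 263.0], [547.6, -230.3, 266.8]]
stem lo 398 [ 522.7 -304.9  200. ] [522.1 523.2]
stem hi 607 [ 522.8 -304.3  249. ] [522.2 523.4]
lug front 976 [ 525.3 -303.6  292.5] [-310.3 -296.2]
lug top 742 [ 531.6 -304.3  307.1] [306.1 308.1]
```

>>> servo_tool:
  targets:
    - {"grip":-1,"travel":[0,0,-0.14],"twist":0}
    - {"grip":-1,"travel":[0.01,0.2,-0.06],"twist":0}

```text
time: 8.5
tool_pos: [531.9, -299.3, 294.6]
orientation: [[-0.997, 0.073, 0.036], [0.072, 0.997, -0.023], [-0.038, -0.021, -0.999]]
force: [-0.6, -3.7, 7.5]
grip_width: 12.6
```

>>> servo_tool:
  targets:
    - {"grip":-1,"travel":[0.02,0.3,-0.04],"twist":0}
    - {"grip":-1,"travel":[0.02,0.3,-0.04],"twist":0}

```text
time: 8.7
tool_pos: [533.4, -285.4, 294.1]
orientation: [[-0.996, 0.075, 0.039], [0.074, 0.997, -0.028], [-0.041, -0.025, -0.999]]
force: [-0.9, -6.0, 8.8]
grip_width: 12.6
```

```bash
python3 hm.py w13 | grep -v -e '-3[3-9]8' -e 3[2568]3 -e '-[12][01278]'
```

```text
z [ 0.0389 -0.0279 -0.9989] y [ 0.0746  0.9969 -0.0249]
bar -308 275 x [527.1 530.8 535.1] z 258.4
bar -293 214 x [524.4 526.3 531.6] z 261.0
bar -263 173 x [530.3 534.1 537.8] z 258.5
bar -248 340 x [523.5 535.8 547.4] z 262.0
bar -233 665 x [523.4 534.4 548. ] z 262.5
bar -158 230 x [537.9 541.3 545.4] z 258.4
bar -143 246 x [538.8 542.8 546.7] z 258.4
collar 1285 [ 532.8 -238.   263.2] [[524.5, -290.9, 262.5], [547.1, -230.5, 268.7]]
```

>>> servo_tool:
  targets:
    - {"grip":-1,"travel":[0.02,0.25,0.03],"twist":0}
    - {"grip":-1,"travel":[0.02,0.25,0.0],"twist":0}

```text
time: 8.95
tool_pos: [534.8, -271.7, 296.0]
orientation: [[-0.996, 0.075, 0.041], [0.073, 0.997, -0.029], [-0.043, -0.026, -0.999]]
force: [0.2, -0.0, -0.4]
grip_width: 12.5
```

```bash
python3 hm.py w14 | grep -v -e '-3[3-9]8' -e 3[2568]3 -e '-[12][01278]'
```

```text
z [ 0.041  -0.0293 -0.9987] y [ 0.0746  0.9969 -0.0262]
bar -308 497 x [527.  531.  535.1] z 259.7
bar -293 463 x [528.3 531.8 536.1] z 259.8
bar -263 139 x [526.5 531.7 535.1] z 259.8
bar -248 115 x [523.3 532.1 546.8] z 261.2
bar -233 229 x [523.2 533.9 541.4] z 260.1
bar -158 468 x [537.6 541.4 545.6] z 259.7
bar -143 446 x [538.9 542.7 546.8] z 259.6
```

View pics/w14.png

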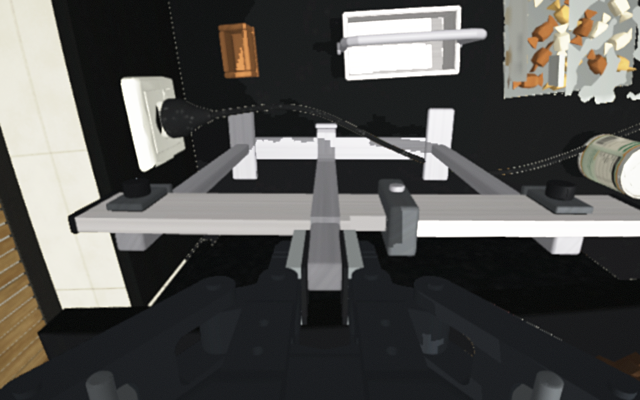

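>>> servo_tool:
  targets:
    - {"grip":-1,"travel":[0.02,0.25,-0.03],"twist":0}
    - {"grip":-1,"travel":[0.02,0.25,-0.03],"twist":0}
    - {"grip":-1,"travel":[0,0.08,-0.03],"twist":0}

```text
time: 9.3
tool_pos: [536.3, -255.6, 294.2]
orientation: [[-0.996, 0.074, 0.042], [0.073, 0.997, -0.031], [-0.044, -0.028, -0.999]]
force: [-0.5, -4.7, 7.2]
grip_width: 12.3
```

```bash
python3 hm.py w15 | grep -v -e 'bar -3' -e 'bar -1'
```

```text
9.3 [ 536.3 -255.6  294.2] [-0.5 -4.7  7.2] 12.323228858312076
z [ 0.0421 -0.031  -0.9986] y [ 0.0742  0.9969 -0.0279]
bar -293 395 x [528.4 532.3 536.2] z 258.7
bar -278 357 x [529.3 532.9 537.1] z 258.6
bar -263 263 x [527.3 529.8 534.9] z 260.5
bar -248 199 x [523.4 529.1 537.1] z 261.8
bar -233 442 x [523.3 533.5 546. ] z 262.2
bar -218 401 x [533.7 537.6 541.9] z 258.6
bar -203 360 x [534.8 538.3 542.3] z 258.6
bar -98 91 x [540.9 545.6 550. ] z 259.1
collar 1226 [ 531.2 -236.6  263.5] [[524.3, -261.6, 262.6], [545.7, -230.0, 268.5]]
stem lo 400 [ 528.  -258.1  194.3] [527.5 528.6]
stem hi 612 [ 527.9 -256.9  243.4] [527.3 528.5]
lug front 983 [ 530.2 -255.7  287.3] [-262.4 -248.2]
lug top 736 [ 536.3 -256.2  301.9] [301. 303.]
```

>>> servo_tool:
  targets:
    - {"grip":-1,"travel":[-0.04,0.1,0.02],"twist":0}
    - {"grip":-1,"travel":[-0.02,0.06,0],"twist":0}

```text
time: 9.55
tool_pos: [535.0, -250.7, 294.8]
orientation: [[-0.996, 0.074, 0.043], [0.073, 0.997, -0.031], [-0.045, -0.028, -0.999]]
force: [-0.1, -0.5, -0.8]
grip_width: 12.8
```

```bash
python3 hm.py w16 | grep -v -e 'bar -'
```

```text
9.55 [ 535.  -250.7  294.8] [-0.1 -0.5 -0.8] 12.791083541747538
z [ 0.0427 -0.0312 -0.9986] y [ 0.0739  0.9969 -0.028 ]
collar 1085 [ 529.2 -236.8  264.6] [[523.9, -256.8, 262.7], [538.5, -229.5, 268.7]]
stem lo 401 [ 527.  -253.   194.8] [526.4 527.5]
stem hi 605 [ 526.7 -252.   244.3] [526.1 527.3]
lug front 983 [ 528.9 -250.8  287.9] [-257.5 -243.3]
lug top 740 [ 535.1 -251.5  302.5] [301.5 303.4]
```

>>> servo_tool:
  targets:
    - {"grip":-1,"travel":[-0.01,0.05,-0.05],"twist":0}
    - {"grip":-1,"travel":[0,0.02,-0.06],"twist":0}

```text
time: 9.8
tool_pos: [534.6, -248.5, 291.4]
orientation: [[-0.996, 0.074, 0.042], [0.072, 0.997, -0.031], [-0.044, -0.028, -0.999]]
force: [-0.2, -3.9, 2.1]
grip_width: 12.3
```

```bash
python3 hm.py w17 | grep -v -e 'bar -'
```

```text
9.8 [ 534.6 -248.5  291.4] [-0.2 -3.9  2.1] 12.324762374232252
z [ 0.0418 -0.0309 -0.9986] y [ 0.0736  0.9969 -0.0278]
collar 835 [ 528.6 -236.2  264.3] [[523.7, -254.4, 262.7], [536.1, -229.5, 269.0]]
stem lo 393 [ 526.4 -250.8  191.1] [525.9 527.1]
stem hi 669 [ 526.2 -249.1  240.8] [524.2 526.9]
lug front 984 [ 528.5 -248.6  284.5] [-255.2 -241. ]
lug top 747 [ 534.7 -249.1  299.1] [298.2 300.1]
```

>>> servo_tool:
  targets:
    - {"grip":-1,"travel":[0,-0.02,-0.07],"twist":0}
    - {"grip":-1,"travel":[0,0,-0.05],"twist":0}

```text
time: 10.05
tool_pos: [534.7, -248.9, 288.1]
orientation: [[-0.996, 0.074, 0.042], [0.072, 0.997, -0.031], [-0.044, -0.027, -0.999]]
force: [-1.4, -0.5, 9.4]
grip_width: 12.6
```

```bash
python3 hm.py w18 | grep -v -e 'bar -'
```

```text
10.05 [ 534.7 -248.9  288.1] [-1.4 -0.5  9.4] 12.61404782714629
z [ 0.042  -0.0305 -0.9987] y [ 0.0736  0.9969 -0.0274]
collar 658 [ 528.6 -236.7  263.4] [[524.4, -255.0, 262.6], [535.2, -229.9, 269.4]]
stem lo 397 [ 526.5 -251.   188. ] [525.8 527. ]
stem hi 653 [ 526.3 -249.6  237.6] [524.8 526.9]
lug front 988 [ 528.6 -248.9  281.3] [-255.6 -241.5]
lug top 740 [ 534.7 -249.6  295.9] [295.  296.9]
```

>>> servo_tool:
  targets:
    - {"grip":-1,"travel":[0,0,0.03],"twist":0}
    - {"grip":-0.6,"travel":[0,0,0],"twist":0}
    - {"grip":-0.5,"travel":[0,0,-0.02],"twist":0}
    - {"grip":-0.4,"travel":[0,0,0],"twist":0}

```text
time: 10.5
tool_pos: [534.6, -248.8, 288.2]
orientation: [[-0.996, 0.074, 0.042], [0.073, 0.997, -0.03], [-0.044, -0.027, -0.999]]
force: [0.5, 0.3, 0.1]
grip_width: 25.7
```

```bash
python3 hm.py w19 | grep -v -e 'bar -'; python3 -c "
from h import *
snap('side','s19');snap('scene','c19')
im=cv2.imread('pics/s19.png')[110:230,260:400];cv2.imwrite('pics/s19z.png',cv2.resize(im,None,fx=4,fy=4,interpolation=2))"
```

```text
10.5 [ 534.6 -248.8  288.2] [0.5 0.3 0.1] 25.68320228348565
z [ 0.0422 -0.0299 -0.9987] y [ 0.0737  0.9969 -0.0267]
collar 1092 [ 529.  -239.6  264.5] [[523.8, -254.2, 262.9], [547.1, -230.0, 268.4]]
stem lo 78 [ 530.  -249.8  204. ] [529.3 530.7]
stem hi 517 [ 526.7 -249.3  238.4] [524.2 528.5]
lug front 653 [ 525.6 -249.6  280.5] [-255.6 -243.9]
lug top 427 [ 532.4 -250.2  297.7] [296.5 298.6]
```

View pics/w19.png

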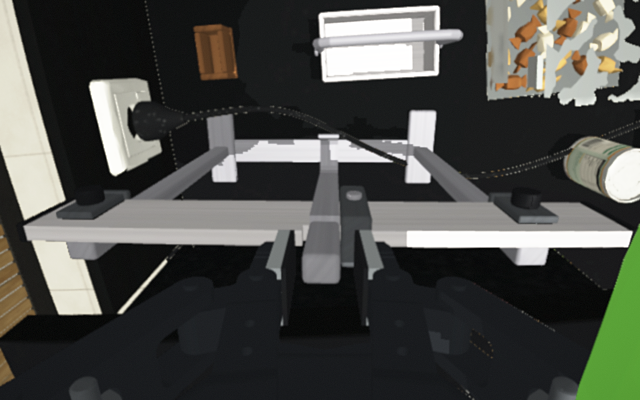

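View pics/s19z.png

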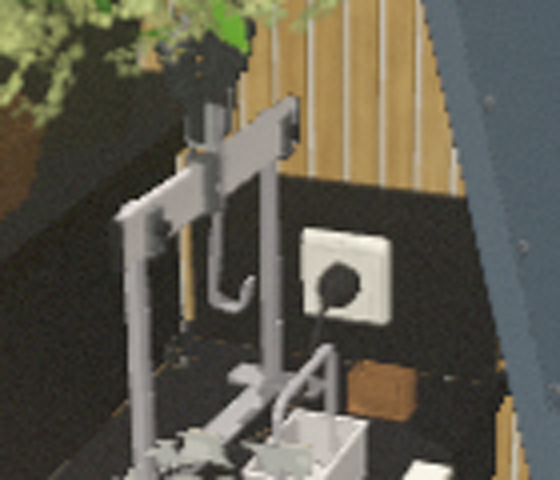

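>>> servo_tool:
  targets:
    - {"grip":-0.4,"travel":[0,0,0.4],"twist":0}
    - {"grip":-0.4,"travel":[0,0,0.8],"twist":0}
    - {"grip":-0.4,"travel":[0,0,1],"twist":0}
    - {"grip":-0.4,"travel":[-0.8,0,0.3],"twist":0}
    - {"grip":-0.4,"travel":[-1,0,0],"twist":0}

```text
time: 11.15
tool_pos: [489.9, -248.4, 354.3]
orientation: [[-0.997, 0.072, 0.042], [0.071, 0.997, -0.029], [-0.044, -0.026, -0.999]]
force: [0.7, 0.1, -0.1]
grip_width: 26.0
```

>>> servo_tool:
  targets:
    - {"grip":-1,"travel":[-1,0,0],"twist":0}
    - {"grip":-1,"travel":[-1,0.2,0],"twist":0.03}
    - {"grip":-1,"travel":[-0.6,0.2,0],"twist":0}
    - {"grip":-1,"travel":[0,0,0],"twist":0}

```text
time: 11.55
tool_pos: [421.0, -238.2, 358.5]
orientation: [[-0.998, 0.042, 0.046], [0.041, 0.999, -0.031], [-0.047, -0.029, -0.998]]
force: [0.7, -0.8, -0.0]
grip_width: -0.4
```

Run:
```python
from h import *
s=st();print(s['orientation'].round(3).tolist())
for n,t in [('wrist','w20'),('scene','c20'),('side','s20')]: snap(n,t)
def sect(tag,T,R):
    m,im,d=load(tag);Q=(cloud(m,d)-T)@R
    for a,b in [(-175,-165),(-160,-120),(-108,-96),(-95,-60),(-55,-30)]:
        q=Q[(d>0)&(np.abs(Q[...,0])<50)&(np.abs(Q[...,1])<90)&(Q[...,2]>a)&(Q[...,2]<b)]
        if len(q)<10: continue
        # bin by tool y
        print(tag,a,b,[(int(y),len(s_),s_[:,0].min().round(),s_[:,0].max().round()) for y in range(-75,75,8) for s_ in [q[(q[:,1]>=y)&(q[:,1]<y+8)]] if len(s_)>2])
z=np.load('c20.npz');
sect('c20',z['tp'],z['ori']);sect('s20',z['tp'],z['ori'])
T=np.array([145.17,-478.1,247.8]);R=np.array([[.95686,.29054,0],[.29054,-.95686,-0],[0,0,-1]])
sect('scene0',T,R)
for t in ['c20','s20']:
    im=cv2.imread(f'pics/{t}.png'); 
im=cv2.imread('pics/c20.png')[90:290,300:460];cv2.imwrite('pics/c20z.png',cv2.resize(im,None,fx=3,fy=3,interpolation=2))
```

```text
11.55 [ 421.  -238.2  358.5] [ 0.7 -0.8 -0. ] -0.369323656038582
[[-0.998, 0.042, 0.046], [0.041, 0.999, -0.031], [-0.047, -0.029, -0.998]]
c20 -175 -165 [(-43, 32, np.float64(-48.0), np.float64(24.0)), (-35, 20, np.float64(-30.0), np.float64(33.0)), (-27, 13, np.float64(12.0), np.float64(40.0)), (-19, 13, np.float64(23.0), np.float64(42.0)), (-11, 7, np.float64(26.0), np.float64(43.0)), (-3, 7, np.float64(27.0), np.float64(43.0)), (5, 4, np.float64(40.0), np.float64(42.0))]
c20 -160 -120 [(-75, 7, np.float64(-47.0), np.float64(-40.0)), (-67, 21, np.float64(-50.0), np.float64(-44.0)), (-59, 7, np.float64(-49.0), np.float64(-45.0)), (-43, 102, np.float64(-50.0), np.float64(22.0)), (-35, 192, np.float64(-49.0), np.float64(30.0)), (-27, 108, np.float64(-39.0), np.float64(36.0)), (-19, 69, np.float64(-40.0), np.float64(38.0)), (-11, 49, np.float64(23.0), np.float64(40.0)), (-3, 41, np.float64(27.0), np.float64(41.0)), (5, 32, np.float64(29.0), np.float64(38.0)), (13, 19, np.float64(25.0), np.float64(36.0)), (21, 7, np.float64(21.0), np.float64(31.0)), (53, 9, np.float64(-1.0), np.float64
[... 6517 characters left out ...]
(-6.0), np.float64(0.0)), (53, 31, np.float64(-14.0), np.float64(-5.0)), (61, 106, np.float64(-14.0), np.float64(13.0)), (69, 75, np.float64(-14.0), np.float64(13.0))]
scene0 -55 -30 [(-75, 21, np.float64(-17.0), np.float64(9.0)), (-67, 52, np.float64(-13.0), np.float64(15.0)), (-59, 29, np.float64(-14.0), np.float64(8.0)), (-51, 57, np.float64(-14.0), np.float64(11.0)), (-43, 16, np.float64(-15.0), np.float64(4.0)), (29, 7, np.float64(-16.0), np.float64(-10.0)), (37, 47, np.float64(-15.0), np.float64(10.0)), (45, 68, np.float64(-14.0), np.float64(13.0)), (53, 38, np.float64(-13.0), np.float64(0.0)), (61, 25, np.float64(-13.0), np.float64(9.0)), (69, 52, np.float64(-14.0), np.float64(11.0))]
```

View pics/w20.png

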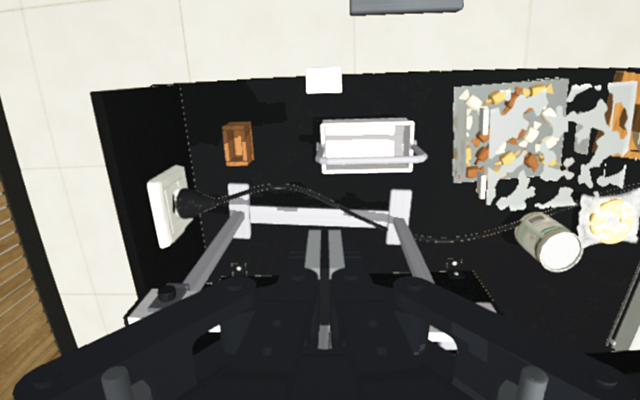

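View pics/c20z.png

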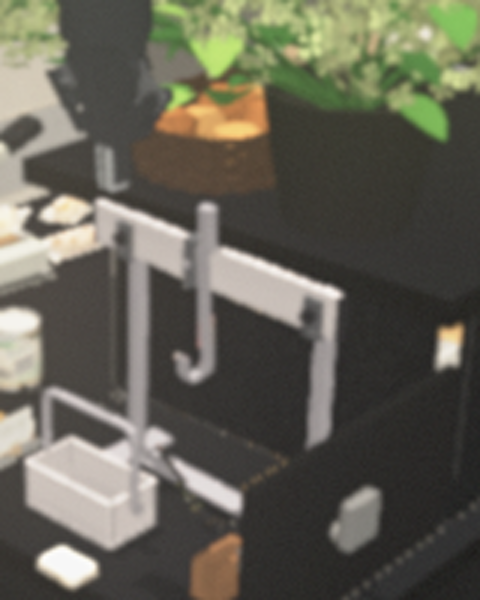

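```bash
cat > binm.py <<'E'
from h import *
import sys
def binm(tag,c0=(437,-199)):
    m,im,d=load(tag);P=cloud(m,d);X,Y,Z=P[...,0],P[...,1],P[...,2]
    near=(d>0)&(abs(X-c0[0])<60)&(abs(Y-c0[1])<90)
    q=P[near&(Z>44.5)&(Z<51)]; r=cv2.minAreaRect(q[:,:2].astype(np.float32)); print(tag,'rim',len(q),np.round(r[0],1),np.round(r[1],1),round(r[2],2),'z',np.median(q[:,2]).round(1))
    print(' pct',np.percentile(q,[2,98],axis=0).round(1).tolist())
    q=P[near&(Z>108)&(Z<119)]
    if len(q)>20:
        a=np.polyfit(q[:,1],q[:,0],1); print(' handle',len(q),np.percentile(q,[2,50,98],axis=0).round(1).tolist(),'dx/dy',a.round(4),'x at c',np.polyval(a,c0[1]).round(1))
if __name__=='__main__':
    for t in sys.argv[1:]: binm(t)
E
python3 binm.py w20 w14 w8 s20 c20
python3 - <<'E'
from h import *
m,im,d=load('s20');P=cloud(m,d);X,Y,Z=P[...,0],P[...,1],P[...,2]
for t in ['s20','c20']:
    m,im,d=load(t);P=cloud(m,d);X,Y,Z=P[...,0],P[...,1],P[...,2]
    k=(d>0)&(X>480)&(X<545)&(Y>-262)&(Y<-238)
    for a in range(128,215,6):
        q=P[k&(Z>=a)&(Z<a+6)]
        if len(q): print(t,a,len(q),np.percentile(q[:,0],[0,50,100]).round(1),np.median(q[:,1]).round(1))
E
```

```text
w20 rim 953 [ 437.9 -197.3] [118.6  63.6] 89.45 z 48.2
 pct [[406.4, -252.2, 45.1], [468.8, -141.3, 50.2]]
 handle 790 [[433.8, -250.4, 109.8], [437.0, -196.9, 114.8], [441.4, -143.5, 116.8]] dx/dy [8.700000e-03 4.389693e+02] x at c 437.2
w14 rim 1576 [ 437.8 -197.8] [116.1  63.5] 89.77 z 48.3
 pct [[406.7, -252.5, 45.2], [469.1, -141.3, 50.2]]
 handle 1442 [[434.1, -251.1, 110.2], [438.2, -198.0, 114.9], [441.9, -143.9, 116.9]] dx/dy [1.06000e-02 4.40254e+02] x at c 438.1
w8 rim 1237 [ 437.8 -198.5] [117.8  63.5] 89.48 z 48.3
 pct [[406.4, -253.1, 45.4], [469.0, -141.5, 50.2]]
 handle 1051 [[433.8, -251.2, 110.0], [437.9, -198.8, 114.9], [441.9, -144.0, 117.1]] dx/dy [1.200000e-02 4.402735e+02] x at c 437.9
s20 rim 89 [ 439.5 -194.2] [117.6  63.3] 89.09 z 48.7
 pct [[408.4, -252.6, 44.9], [470.9, -136.5, 50.8]]
 handle 52 [[435.2, -242.7, 109.8], [438.5, -181.4, 115.9], [443.0, -137.1, 118.7]] dx/dy [9.100000e-03 4.405439e+02] x at c 438.7
c20 rim 132 [ 436.4 -196.7] [ 65.5 120.7] 0.21 z 46.8
 pct [[404.2, -254.0, 44.6], [468.4, -138.3, 50.2]]
 handle 91 [[431.9, -248.7, 108.1], [43
[... 511 characters left out ...]
531.4 532.3 536. ] -244.6
s20 200 5 [531.1 532.8 535.2] -246.3
s20 206 4 [530.6 532.3 533. ] -244.5
s20 212 3 [530.4 531.  532.1] -253.7
c20 128 13 [510.  525.2 531.3] -251.1
c20 134 26 [506.5 530.5 541.2] -250.7
c20 140 15 [503.8 507.8 540.2] -248.5
c20 146 13 [501.9 507.5 539.9] -251.1
c20 152 16 [502.4 529.8 537.7] -248.2
c20 158 13 [502.5 533.9 537.4] -247.8
c20 164 10 [531.7 534.3 537.9] -250.3
c20 170 11 [530.4 533.7 536.1] -249.8
c20 176 9 [527.7 533.9 538.6] -249.3
c20 182 7 [527.9 530.6 539.9] -251.1
c20 188 11 [528.  530.4 533.1] -251.9
c20 194 8 [527.  532.1 533. ] -248.9
c20 200 7 [528.2 531.  533.5] -250.8
c20 206 7 [526.8 529.7 532.1] -251.7
c20 212 9 [526.2 529.2 533. ] -250.1
```

>>> servo_tool:
  targets:
    - {"grip":-0.5,"travel":[-0.1,0.1,-0.1],"twist":-0.15}
    - {"grip":-0.5,"travel":[-0.1,0.1,-0.1],"twist":-0.15}
    - {"grip":-0.5,"travel":[-0.1,0,-0.1],"twist":-0.15}
    - {"grip":-0.5,"travel":[-0.1,0,-0.1],"twist":-0.15}
    - {"grip":-0.5,"travel":[-0.1,0,-0.1],"twist":-0.15}

```text
time: 12.2
tool_pos: [414.2, -234.4, 343.8]
orientation: [[-0.699, 0.715, 0.012], [0.714, 0.698, -0.052], [-0.045, -0.028, -0.999]]
force: [0.0, 0.1, -0.3]
grip_width: 21.4
```

Run:
```python
from h import *
s=st();print(s['orientation'].round(3).tolist(),s['joint_positions'].round(2))
```

```text
12.2 [ 414.2 -234.4  343.8] [ 0.   0.1 -0.3] 21.42971265901495
[[-0.699, 0.715, 0.012], [0.714, 0.698, -0.052], [-0.045, -0.028, -0.999]] [-28.04   7.81   6.4   86.6   -2.33  17.56]
```

>>> servo_tool:
  targets:
    - {"grip":-0.5,"travel":[0,0,0],"twist":-0.15}
    - {"grip":-0.5,"travel":[0,0,0],"twist":-0.15}
    - {"grip":-0.5,"travel":[0,0,0],"twist":-0.15}
    - {"grip":-0.5,"travel":[0,0,0],"twist":-0.15}
    - {"grip":-0.5,"travel":[0,0,0],"twist":-0.15}

```text
time: 12.7
tool_pos: [418.3, -234.9, 342.0]
orientation: [[-0.025, 0.999, -0.029], [0.999, 0.024, -0.044], [-0.043, -0.03, -0.999]]
force: [0.4, -0.4, 0.1]
grip_width: 21.6
```

Run:
```python
from h import *
s=st();print(s['orientation'].round(3).tolist(),s['joint_positions'].round(2))
```

```text
12.7 [ 418.3 -234.9  342. ] [ 0.4 -0.4  0.1] 21.621717932911572
[[-0.025, 0.999, -0.029], [0.999, 0.024, -0.044], [-0.043, -0.03, -0.999]] [-27.44  10.4    9.25  89.18  -3.01  61.18]
```

>>> servo_tool:
  targets:
    - {"grip":-0.5,"travel":[-0.08,0,-0.1],"twist":0.15}
    - {"grip":-0.5,"travel":[-0.08,0,-0.1],"twist":0.15}
    - {"grip":-0.5,"travel":[-0.08,0,-0.1],"twist":0.15}
    - {"grip":-0.5,"travel":[-0.08,0,-0.1],"twist":0.15}
    - {"grip":-0.5,"travel":[0,0,-0.1],"twist":0.15}

```text
time: 13.2
tool_pos: [414.9, -235.7, 327.2]
orientation: [[-0.692, 0.722, 0.005], [0.721, 0.691, -0.052], [-0.041, -0.032, -0.999]]
force: [0.1, 0.5, -0.1]
grip_width: 21.1
```

>>> servo_tool:
  targets:
    - {"grip":-0.5,"travel":[0,0,-0.1],"twist":0.15}
    - {"grip":-0.5,"travel":[0,0,-0.1],"twist":0.15}
    - {"grip":-0.5,"travel":[0,0,-0.1],"twist":0.15}
    - {"grip":-0.5,"travel":[0,0,-0.1],"twist":0.15}
    - {"grip":-0.5,"travel":[0,0,-0.1],"twist":0.15}

```text
time: 13.7
tool_pos: [419.2, -236.3, 312.8]
orientation: [[-0.998, 0.057, 0.036], [0.056, 0.998, -0.034], [-0.038, -0.032, -0.999]]
force: [0.3, -0.5, -0.6]
grip_width: 21.5
```

>>> servo_tool:
  targets:
    - {"grip":-0.5,"travel":[0,0,-0.1],"twist":0.15}
    - {"grip":-0.5,"travel":[0,0,-0.1],"twist":0.15}
    - {"grip":-0.5,"travel":[0,0,-0.1],"twist":0.15}
    - {"grip":-0.5,"travel":[0,0,-0.1],"twist":0.15}
    - {"grip":-0.5,"travel":[0,0,-0.1],"twist":0.15}

```text
time: 14.2
tool_pos: [423.4, -237.0, 298.3]
orientation: [[-0.768, -0.639, 0.047], [-0.639, 0.769, 0.001], [-0.037, -0.03, -0.999]]
force: [0.5, -0.4, 0.4]
grip_width: 21.3
```

>>> servo_tool:
  targets:
    - {"grip":-0.5,"travel":[0,0,-0.1],"twist":0.15}
    - {"grip":-0.5,"travel":[0,0,-0.1],"twist":0.15}
    - {"grip":-0.5,"travel":[0,0,-0.1],"twist":0.15}
    - {"grip":-0.5,"travel":[0,0,-0.1],"twist":0.15}
    - {"grip":-0.5,"travel":[0,0,-0.1],"twist":0.15}

```text
time: 14.7
tool_pos: [427.6, -237.9, 283.7]
orientation: [[-0.126, -0.991, 0.031], [-0.991, 0.127, 0.034], [-0.038, -0.027, -0.999]]
force: [0.0, -0.1, 0.7]
grip_width: 21.6
```

```bash
python3 - <<'E'
from h import *
s=st();print(s['orientation'].round(3).tolist(),s['joint_positions'].round(2))
snap('wrist','w21')
E
python3 binm.py w21
```

```text
14.7 [ 427.6 -237.9  283.7] [ 0.  -0.1  0.7] 21.569014962671726
[[-0.126, -0.991, 0.031], [-0.991, 0.127, 0.034], [-0.038, -0.027, -0.999]] [ -30.67   10.23    0.63   79.85    2.58 -113.36]
w21 rim 1223 [ 437.5 -198.6] [117.8  63. ] 89.49 z 48.2
 pct [[406.2, -252.7, 45.5], [468.5, -141.4, 50.1]]
 handle 1064 [[433.5, -251.2, 110.0], [437.3, -203.1, 114.9], [441.4, -144.1, 116.9]] dx/dy [9.60000e-03 4.39285e+02] x at c 437.4
```

View pics/w21.png

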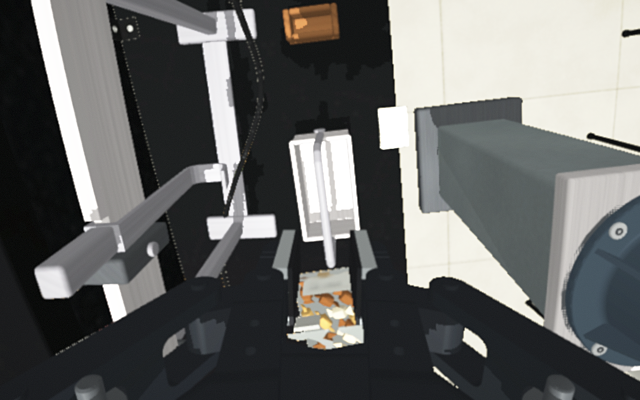

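Run:
```python
from h import *
z=np.load('c20.npz');T=z['tp'];R=z['ori']
for tag in ['c20','s20']:
    m,im,d=load(tag);Q=(cloud(m,d)-T)@R
    k=(d>0)&(abs(Q[...,0])<18)&(abs(Q[...,1])<75)&(Q[...,2]>-130)&(Q[...,2]<-20)
    for lo,hi in [(25,35),(35,45),(45,52),(52,58),(58,64),(64,75)]:
        for sg in (1,-1):
            q=Q[k&(sg*Q[...,1]>lo)&(sg*Q[...,1]<hi)]
            if len(q)>3: print(tag,sg,lo,hi,len(q),np.percentile(q[:,2],[0,5,50,95,100]).round(0))
# leg
for t in ['w21','w20','w14','w8']:
    m,im,d=load(t);P=cloud(m,d);X,Y,Z=P[...,0],P[...,1],P[...,2]
    for a,b in [(55,70),(70,85),(85,100)]:
        q=P[(d>0)&(X>420)&(X<455)&(Y<-240)&(Y>-275)&(Z>a)&(Z<b)]
        if len(q)>3: print(t,'leg',a,len(q),np.percentile(q,[3,50,97],axis=0).round(1).tolist())
# hook in w21
m,im,d=load('w21');P=cloud(m,d);X,Y,Z=P[...,0],P[...,1],P[...,2]
k=(d>0)&(X>490)&(X<550)&(Y>-270)&(Y<-230)
for a in range(128,300,8):
    q=P[k&(Z>=a)&(Z<a+8)]
    if len(q)>3: print('hook',a,len(q),np.percentile(q[:,0],[2,50,98]).round(1),np.percentile(q[:,1],[2,50,98]).round(1))
```

```text
c20 1 25 35 49 [-100.  -97.  -51.  -30.  -25.]
c20 -1 25 35 160 [-130. -127.  -87.  -31.  -27.]
c20 1 35 45 66 [-95. -90. -60. -44. -35.]
c20 -1 35 45 178 [-130. -126.  -93.  -42.  -36.]
c20 1 45 52 33 [-82. -79. -69. -51. -46.]
c20 -1 45 52 46 [-84. -83. -60. -49. -46.]
c20 1 52 58 15 [-75. -75. -70. -59. -55.]
c20 -1 52 58 41 [-82. -77. -68. -59. -56.]
c20 -1 58 64 31 [-77. -75. -71. -65. -64.]
c20 1 64 75 72 [-130. -125. -100.  -84.  -81.]
s20 1 25 35 31 [-112.  -81.  -37.  -32.  -32.]
s20 -1 25 35 8 [-94. -93. -73. -41. -40.]
s20 1 35 45 18 [-123. -116.  -50.  -41.  -37.]
s20 -1 35 45 18 [-88. -76. -60. -42. -40.]
s20 1 45 52 11 [-96. -83. -56. -48. -46.]
s20 -1 45 52 7 [-78. -77. -68. -52. -49.]
s20 1 52 58 9 [-79. -77. -65. -56. -55.]
s20 -1 52 58 6 [-74. -74. -71. -67. -66.]
s20 1 58 64 10 [-79. -79. -73. -64. -64.]
s20 1 64 75 16 [-120. -112. -101.  -83.  -77.]
w21 leg 55 18 [[433.2, -257.3, 56.2], [435.2, -256.7, 62.0], [439.6, -254.1, 69.2]]
w21 leg 70 23 [[433.0, -257.5, 71.6], [435.8, -256.7, 77.7], [439.7, -254.2, 83.9]]
w21 leg 85 26 [[433.0, -257.5, 85.3], [435.4, -256
[... 1316 characters left out ...]
1.7] [-257.4 -251.3 -243.7]
hook 208 153 [528.2 529.1 531.6] [-257.3 -251.1 -243.7]
hook 216 423 [522.8 528.4 530.9] [-269.  -249.1 -231. ]
hook 224 580 [522.8 527.6 531.3] [-269.2 -251.3 -231.2]
hook 232 604 [520.6 527.  531.4] [-269.3 -253.4 -233.8]
hook 240 828 [520.4 526.3 531.3] [-269.  -249.5 -231.1]
hook 248 905 [522.8 525.8 539.2] [-269.1 -254.9 -231.3]
hook 256 1473 [522.9 527.5 540.2] [-269.1 -250.9 -230.8]
hook 264 959 [524.4 528.1 542.4] [-258.  -240.5 -230.6]
hook 272 517 [524.7 526.1 535.1] [-258.  -254.3 -244.5]
hook 280 585 [523.9 525.4 534.4] [-258.  -253.7 -244.4]
hook 288 725 [523.2 524.8 533.6] [-257.9 -254.  -244.5]
hook 296 878 [523.4 529.1 534.6] [-257.3 -251.3 -244.5]
```

>>> servo_tool:
  targets:
    - {"grip":-0.4,"travel":[0.2,-0.4,-0.4],"twist":0.06}
    - {"grip":-0.4,"travel":[0.15,-0.4,-0.8],"twist":0.055}
    - {"grip":-0.4,"travel":[0,0,-1],"twist":0}
    - {"grip":-0.4,"travel":[0,0,-1],"twist":0}
    - {"grip":-0.4,"travel":[0,0,-0.8],"twist":0}

```text
time: 15.25
tool_pos: [441.3, -260.2, 181.0]
orientation: [[-0.01, -1.0, 0.029], [-0.999, 0.011, 0.036], [-0.036, -0.029, -0.999]]
force: [0.3, -0.7, 0.4]
grip_width: 25.5
```

>>> servo_tool:
  targets:
    - {"grip":-0.4,"travel":[0,0,0],"twist":0}

```text
time: 15.35
tool_pos: [440.7, -259.6, 178.6]
orientation: [[-0.013, -1.0, 0.025], [-0.999, 0.014, 0.038], [-0.039, -0.025, -0.999]]
force: [0.3, -0.9, 0.6]
grip_width: 25.5
```

```bash
cat > lg.py <<'E'
from h import *
import sys
tag=sys.argv[1]
s=st();print(s['orientation'].round(3).tolist()); snap('wrist',tag)
m,im,d=load(tag);P=cloud(m,d);X,Y,Z=P[...,0],P[...,1],P[...,2]
for a,b in [(50,65),(65,80),(80,100)]:
    q=P[(d>0)&(X>420)&(X<455)&(Y<-245)&(Y>-275)&(Z>a)&(Z<b)&(im.max(-1)>90)]
    if len(q)>3: print('leg',a,len(q),np.percentile(q,[3,50,97],axis=0).round(1).tolist())
E
python3 lg.py w22; python3 binm.py w22
```

```text
15.35 [ 440.7 -259.6  178.6] [ 0.3 -0.9  0.6] 25.530859920759077
[[-0.013, -1.0, 0.025], [-0.999, 0.014, 0.038], [-0.039, -0.025, -0.999]]
leg 50 70 [[428.2, -257.7, 50.2], [437.4, -256.8, 57.6], [441.1, -252.4, 64.1]]
leg 65 79 [[433.3, -257.6, 65.4], [436.8, -256.8, 72.6], [440.8, -254.5, 79.0]]
leg 80 129 [[433.6, -257.6, 80.3], [437.4, -256.8, 90.3], [440.7, -254.9, 99.6]]
w22 rim 1614 [ 437.7 -198.9] [117.7  63. ] 89.32 z 48.2
 pct [[406.5, -253.2, 44.9], [468.8, -141.5, 49.8]]
 handle 1686 [[434.0, -252.0, 109.6], [437.6, -214.7, 114.9], [441.5, -167.3, 116.6]] dx/dy [1.07000e-02 4.39892e+02] x at c 437.8
```

View pics/w22.png

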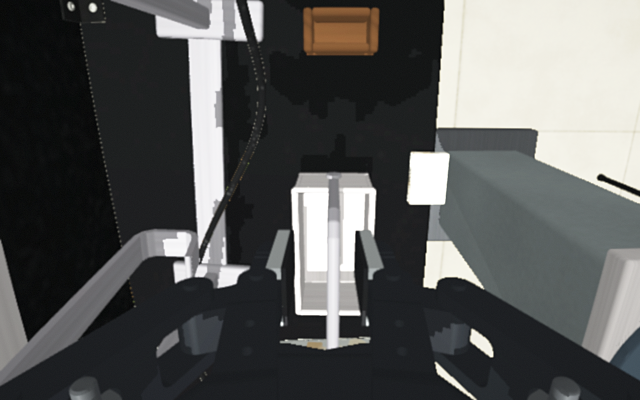

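>>> servo_tool:
  targets:
    - {"grip":-0.4,"travel":[-0.14,0,-0.7],"twist":0}
    - {"grip":-0.4,"travel":[-0.02,0,-0.9],"twist":0}
    - {"grip":-0.4,"travel":[-0.02,0,-0.9],"twist":0}
    - {"grip":-0.4,"travel":[0,0,-0.8],"twist":0}
    - {"grip":-0.4,"travel":[0,0,-0.2],"twist":0}

```text
time: 15.9
tool_pos: [441.9, -262.4, 97.1]
orientation: [[-0.02, -0.999, 0.035], [-0.999, 0.021, 0.032], [-0.033, -0.034, -0.999]]
force: [-0.6, 0.3, 0.6]
grip_width: 25.5
```

```bash
python3 lg.py w23
```

```text
15.9 [ 441.9 -262.4   97.1] [-0.6  0.3  0.6] 25.51370267244921
[[-0.02, -0.999, 0.035], [-0.999, 0.021, 0.032], [-0.033, -0.034, -0.999]]
leg 50 202 [[433.6, -257.7, 50.3], [437.3, -256.8, 57.7], [441.1, -254.3, 64.4]]
leg 65 263 [[433.5, -257.8, 65.6], [437.1, -256.8, 73.5], [441.1, -254.5, 79.7]]
leg 80 735 [[423.0, -274.3, 80.9], [435.1, -257.3, 91.3], [441.0, -254.1, 99.6]]
```

View pics/w23.png

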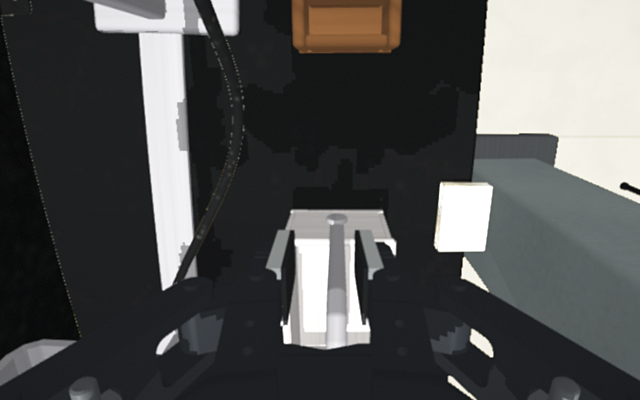

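>>> servo_tool:
  targets:
    - {"grip":-0.4,"travel":[-0.2,0.08,-0.4],"twist":0.01}
    - {"grip":-0.4,"travel":[-0.1,0.05,-0.4],"twist":0}
    - {"grip":-0.4,"travel":[-0.03,0,-0.2],"twist":0}

```text
time: 16.25
tool_pos: [435.3, -260.2, 74.1]
orientation: [[-0.009, -0.999, 0.039], [-0.999, 0.01, 0.03], [-0.03, -0.039, -0.999]]
force: [-0.0, -0.1, 0.0]
grip_width: 25.8
```

```bash
python3 lg.py w24
```

```text
16.25 [ 435.3 -260.2   74.1] [-0.  -0.1  0. ] 25.750058394113918
[[-0.009, -0.999, 0.039], [-0.999, 0.01, 0.03], [-0.03, -0.039, -0.999]]
leg 50 404 [[421.1, -272.0, 50.7], [437.4, -256.8, 59.6], [453.7, -251.8, 64.6]]
leg 65 659 [[420.5, -272.7, 65.4], [438.9, -257.4, 73.1], [454.3, -251.6, 79.6]]
leg 80 1261 [[420.3, -273.2, 80.8], [438.4, -257.2, 90.9], [453.5, -251.9, 99.2]]
```

>>> servo_tool:
  targets:
    - {"grip":-0.4,"travel":[0.06,0,-0.2],"twist":0}
    - {"grip":-0.4,"travel":[0,0,-0.05],"twist":0}

```text
time: 16.5
tool_pos: [436.9, -260.3, 67.3]
orientation: [[-0.01, -0.999, 0.039], [-0.999, 0.011, 0.03], [-0.03, -0.039, -0.999]]
force: [0.2, 0.1, 0.4]
grip_width: 25.8
```

>>> servo_tool:
  targets:
    - {"grip":-0.7,"travel":[0,0,-0.03],"twist":0}
    - {"grip":-1,"travel":[-0.01,0.01,-0.03],"twist":0}
    - {"grip":-1,"travel":[-0.01,0.01,-0.03],"twist":0}
  squeeze: 90

```text
time: 16.8
tool_pos: [436.8, -260.6, 66.4]
orientation: [[-0.01, -0.999, 0.039], [-1.0, 0.011, 0.028], [-0.029, -0.039, -0.999]]
force: [-6.1, 1.8, 18.3]
grip_width: 5.4
```

```bash
python3 lg.py w25; python3 binm.py w25
```

```text
16.8 [ 436.8 -260.6   66.4] [-6.1  1.8 18.3] 5.437009316584385
[[-0.01, -0.999, 0.039], [-1.0, 0.011, 0.028], [-0.029, -0.039, -0.999]]
leg 50 549 [[427.8, -272.7, 51.0], [437.1, -271.9, 58.8], [446.0, -256.2, 64.7]]
leg 65 835 [[427.3, -273.2, 65.7], [436.6, -272.4, 73.1], [445.6, -256.7, 79.6]]
leg 80 1205 [[428.1, -273.5, 80.6], [436.3, -257.6, 88.2], [444.7, -254.9, 99.3]]
w25 rim 772 [ 437.  -250.2] [63.  15.4] 0.16 z 48.3
 pct [[406.3, -257.5, 45.4], [468.0, -243.4, 50.2]]
 handle 7530 [[387.8, -280.3, 108.3], [427.3, -274.4, 114.5], [479.0, -254.8, 118.9]] dx/dy [6.770000e-02 4.506123e+02] x at c 437.1
```

View pics/w25.png

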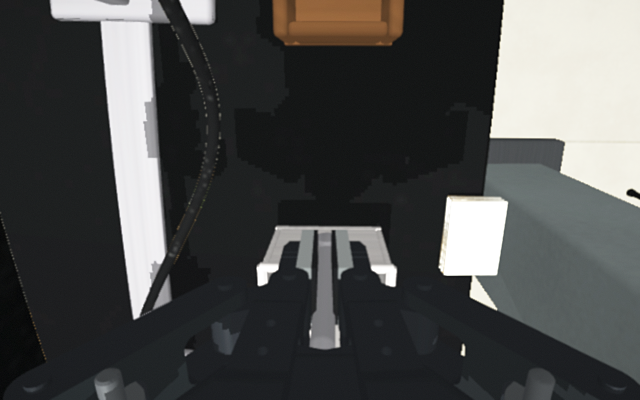

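>>> servo_tool:
  targets:
    - {"grip":-1,"travel":[0,0,0.1],"twist":0}
    - {"grip":-1,"travel":[0,0,0.3],"twist":0}
    - {"grip":-1,"travel":[0,0,0.4],"twist":0}

```text
time: 17.15
tool_pos: [436.0, -260.2, 86.9]
orientation: [[-0.01, -0.999, 0.038], [-1.0, 0.011, 0.029], [-0.029, -0.038, -0.999]]
force: [0.4, -0.6, -1.9]
grip_width: 5.6
```

```bash
python3 -c "
from h import *
s=st();print(s['moment'].round(2),s['orientation'].round(3).tolist())
for n,t in [('wrist','w26'),('scene','c26'),('side','s26')]: snap(n,t)
a=cv2.imread('pics/c26.png')[150:310,280:440];b=cv2.imread('pics/s26.png')[150:310,260:420]
cv2.imwrite('pics/z26.png',cv2.resize(np.hstack([a,b]),None,fx=2.5,fy=2.5,interpolation=2))"
```

```text
17.15 [ 436.  -260.2   86.9] [ 0.4 -0.6 -1.9] 5.570246471168101
[-0.17  0.03  0.07] [[-0.01, -0.999, 0.038], [-1.0, 0.011, 0.029], [-0.029, -0.038, -0.999]]
```

View pics/z26.png

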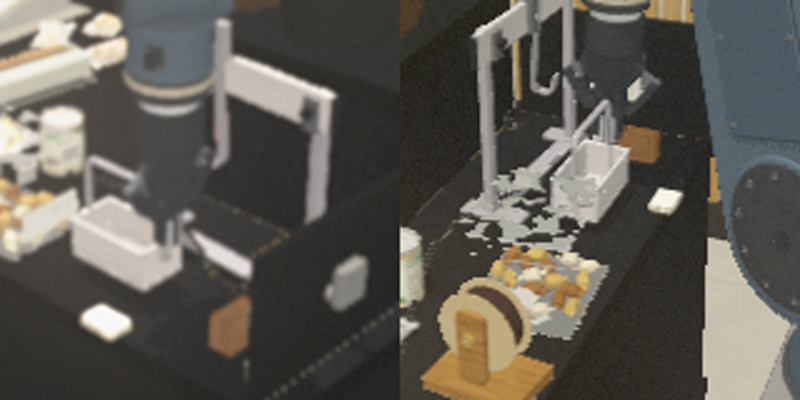

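View pics/w26.png

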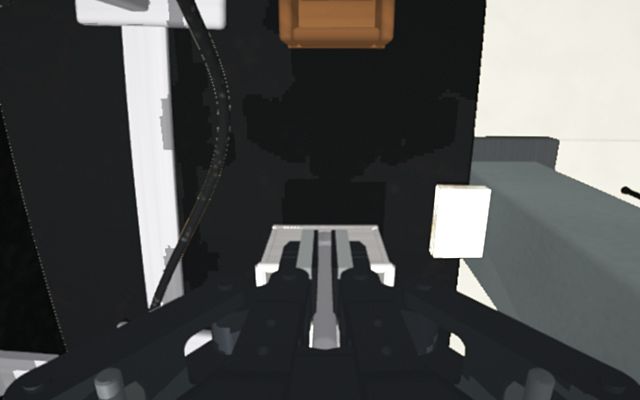

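```bash
cat > lev.py <<'E'
from h import *
import sys
# bin level from scene+side clouds: args tags..., approx center from tool pose
def lev(tag,off=None,T=None):
    m,im,d=load(tag);z=np.load(tag+'.npz');T=z['tp'];R=z['ori'];P=cloud(m,d)
    # bin frame: origin leg; along = -tool x (toward bin centre), n = -tool y
    a=-R[:,0].copy();a[2]=0;a/=np.linalg.norm(a);n=np.array([a[1],-a[0],0])
    Q=np.stack([(P-T)@n,(P-T)@a,P[...,2]],-1)   # n, along, z
    zh=T[2]+ (112-66.5)
    k=(d>0)&(abs(Q[...,0])<10)&(Q[...,1]>15)&(Q[...,1]<103)&(abs(Q[...,2]-zh)<12)
    q=Q[k]
    if len(q)>8:
        p=np.polyfit(q[:,1],q[:,2],1);px=np.polyfit(q[:,1],q[:,0],1)
        print(tag,'handle pts',len(q),'slope',p[0].round(3),'ztop@61',np.polyval(p,61).round(1),'n',np.median(q[:,0]).round(1),'nslope',px[0].round(3),'along range',np.percentile(q[:,1],[1,99]).round(0))
        c=T+n*np.polyval(px,61)+a*61
        print('   handle mid world',c.round(1)[:2],'top z',np.polyval(p,61).round(1))
    zr=T[2]-18.5
    k=(d>0)&(abs(Q[...,0])<38)&(Q[...,1]>0)&(Q[...,1]<125)&(abs(Q[...,2]-zr)<8)
    q=Q[k]
    # top envelope
    A=[]
    for y in range(5,125,10):
        for x0 in (-36,26):
            s=q[(q[:,1]>=y)&(q[:,1]<y+10)&(q[:,0]>=x0)&(q[:,0]<x0+10)]
            if len(s)>5: A.append([s[:,0].mean(),y+5,np.percentile(s[:,2],95)])
    A=np.array(A)
    if len(A)>4:
        c,_,_,_=np.linalg.lstsq(np.c_[A[:,:2],np.ones(len(A))],A[:,2],rcond=None);print('   rim plane slopes n,along',c.round(3),len(A))
for t in sys.argv[1:]: lev(t)
E
python3 lev.py c26 s26
```

```text
c26 handle pts 46 slope -0.037 ztop@61 135.3 n -3.7 nslope 0.01 along range [ 49. 102.]
   handle mid world [ 433.6 -199.6] top z 135.3
   rim plane slopes n,along [ 1.2000e-02 -1.2000e-02  7.1195e+01] 10
s26 handle pts 46 slope 0.037 ztop@61 137.1 n -1.7 nslope 0.014 along range [ 16. 101.]
   handle mid world [ 436.4 -199.8] top z 137.1
```

>>> servo_tool:
  targets:
    - {"grip":-1,"travel":[0,0,0.5],"twist":-0.08}
    - {"grip":-1,"travel":[0,0,0.6],"twist":-0.1}
    - {"grip":-1,"travel":[0,0,0.6],"twist":-0.12}
    - {"grip":-1,"travel":[0,0,0.2],"twist":-0.1}
    - {"grip":-1,"travel":[0,0,0],"twist":-0.03}

```text
time: 17.8
tool_pos: [436.1, -260.2, 135.5]
orientation: [[-0.441, -0.896, 0.047], [-0.897, 0.442, 0.01], [-0.03, -0.038, -0.999]]
force: [-0.4, 0.4, -1.9]
grip_width: 5.6
```

```bash
python3 -c "
from h import *
s=st();print(s['moment'].round(2),s['orientation'].round(3).tolist())
for n,t in [('wrist','w27'),('scene','c27'),('side','s27')]: snap(n,t)
m,im,d=load('w21');P=cloud(m,d);X,Y,Z=P[...,0],P[...,1],P[...,2]
q=P[(d>0)&(X>498)&(X<511)&(Y>-262)&(Y<-238)&(Z>145)&(Z<175)];print('tip',len(q),np.percentile(q,[2,50,98],axis=0).round(1).tolist(),q[:,2].max())
m,im,d=load('w27');P=cloud(m,d);X,Y,Z=P[...,0],P[...,1],P[...,2]
q=P[(d>0)&(X>490)&(X<513)&(Y>-262)&(Y<-238)&(Z>140)&(Z<175)];print('tip27',len(q),np.percentile(q,[2,50,98],axis=0).round(1).tolist() if len(q) else '')
"; python3 lev.py c27 s27
```

```text
17.8 [ 436.1 -260.2  135.5] [-0.4  0.4 -1.9] 5.569813733242343
[-0.13  0.16  0.  ] [[-0.441, -0.896, 0.047], [-0.897, 0.442, 0.01], [-0.03, -0.038, -0.999]]
tip 137 [[502.7, -255.6, 146.1], [504.2, -249.2, 158.4], [506.2, -241.4, 160.9]] 161.0690397403062
tip27 8 [[505.4, -252.5, 140.0], [506.2, -251.5, 140.2], [506.6, -251.0, 141.5]]
s27 handle pts 62 slope -0.01 ztop@61 183.4 n -1.4 nslope 0.012 along range [ 18. 102.]
   handle mid world [ 461.5 -204.7] top z 183.4
   rim plane slopes n,along [ 2.60000e-02 -1.00000e-03  1.19585e+02] 14
```

View pics/w27.png

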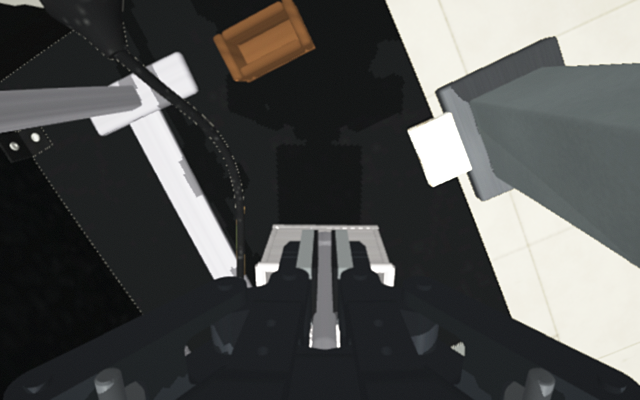

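>>> servo_tool:
  targets:
    - {"grip":-1,"travel":[0.2,-0.4,-0.1],"twist":-0.05}
    - {"grip":-1,"travel":[0.4,-0.5,-0.1],"twist":-0.05}
    - {"grip":-1,"travel":[0.4,-0.5,-0.1],"twist":0}
    - {"grip":-1,"travel":[0.2,-0.3,-0.05],"twist":0}
    - {"grip":-1,"travel":[0,0,0],"twist":0}

```text
time: 18.45
tool_pos: [465.6, -303.2, 123.9]
orientation: [[-0.521, -0.852, 0.044], [-0.853, 0.522, 0.008], [-0.03, -0.034, -0.999]]
force: [0.4, 0.8, -2.3]
grip_width: 5.4
```

```bash
python3 -c "
from h import *
s=st();print(s['moment'].round(2),s['orientation'].round(3).tolist())
for n,t in [('wrist','w28'),('scene','c28'),('side','s28')]: snap(n,t)
a=cv2.imread('pics/c28.png')[130:290,290:450];b=cv2.imread('pics/s28.png')[120:280,250:410]
cv2.imwrite('pics/z28.png',cv2.resize(np.hstack([a,b]),None,fx=2.5,fy=2.5,interpolation=2))
"; python3 lev.py c28 s28
```

```text
18.45 [ 465.6 -303.2  123.9] [ 0.4  0.8 -2.3] 5.399368096488282
[-0.11  0.19  0.01] [[-0.521, -0.852, 0.044], [-0.853, 0.522, 0.008], [-0.03, -0.034, -0.999]]
s28 handle pts 74 slope -0.038 ztop@61 172.1 n -0.6 nslope 0.008 along range [ 15. 103.]
   handle mid world [ 496.2 -249.9] top z 172.1
   rim plane slopes n,along [ 1.60000e-02 -7.00000e-03  1.08996e+02] 11
```

View pics/w28.png

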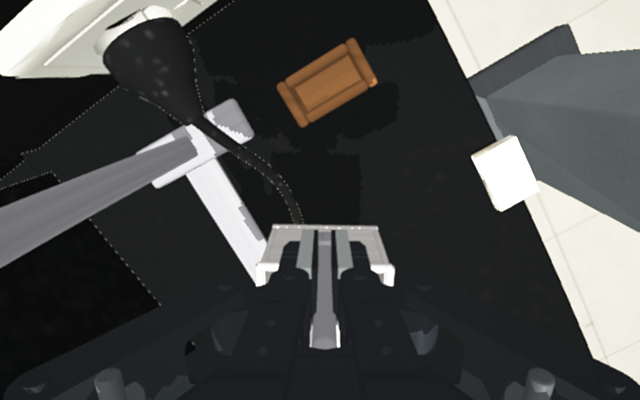

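View pics/z28.png

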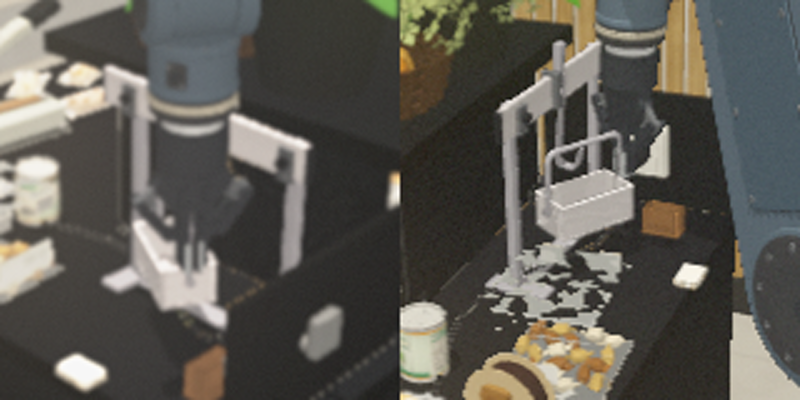

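>>> servo_tool:
  targets:
    - {"grip":-1,"travel":[0.25,-0.02,0],"twist":0}
    - {"grip":-1,"travel":[0.3,-0.02,0],"twist":0}
    - {"grip":-1,"travel":[0.2,-0.02,0],"twist":0}
    - {"grip":-1,"travel":[0,0,-0.03],"twist":0}

```text
time: 19.0
tool_pos: [485.3, -302.9, 124.3]
orientation: [[-0.52, -0.853, 0.045], [-0.854, 0.521, 0.008], [-0.03, -0.034, -0.999]]
force: [1.2, 0.2, -2.9]
grip_width: 5.6
```

```bash
cat > two.py <<'E'
from h import *
import sys
t=sys.argv[1]
s=st();print(s['moment'].round(2),s['orientation'].round(3).tolist())
for n,p in [('scene','c'),('side','s')]: snap(n,p+t)
a=cv2.imread(f'pics/c{t}.png')[130:290,290:450];b=cv2.imread(f'pics/s{t}.png')[120:240,270:390]
b=cv2.resize(b,(400,400),interpolation=2);a=cv2.resize(a,(400,400),interpolation=2)
cv2.imwrite(f'pics/z{t}.png',np.hstack([a,b]))
m,im,d=load('s'+t);P=cloud(m,d);X,Y,Z=P[...,0],P[...,1],P[...,2]
E
python3 two.py 29; python3 lev.py c29 s29
```

```text
19.0 [ 485.3 -302.9  124.3] [ 1.2  0.2 -2.9] 5.614921672311812
[-0.11  0.16  0.  ] [[-0.52, -0.853, 0.045], [-0.854, 0.521, 0.008], [-0.03, -0.034, -0.999]]
s29 handle pts 63 slope 0.042 ztop@61 172.3 n -1.3 nslope 0.007 along range [ 16. 100.]
   handle mid world [ 515.5 -250. ] top z 172.3
   rim plane slopes n,along [ 2.40000e-02 -4.00000e-03  1.08578e+02] 13
```

View pics/z29.png

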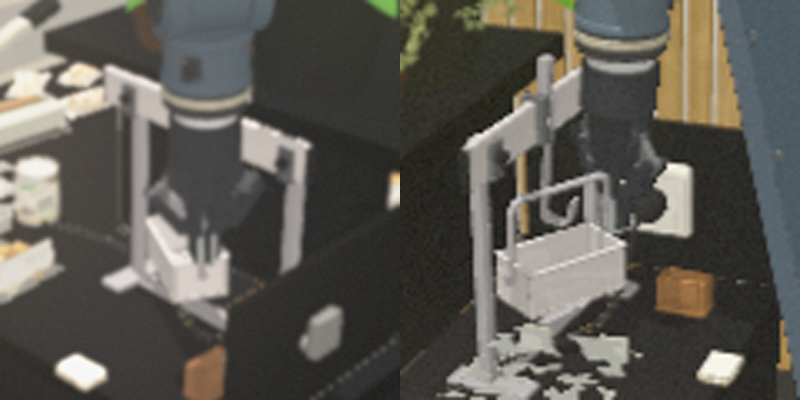

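>>> servo_tool:
  targets:
    - {"grip":-1,"travel":[0.07,-0.08,-0.05],"twist":0}
    - {"grip":-1,"travel":[0,0,-0.15],"twist":0}
    - {"grip":-1,"travel":[0,0,-0.15],"twist":0}

```text
time: 19.4
tool_pos: [486.3, -305.0, 115.1]
orientation: [[-0.52, -0.853, 0.045], [-0.853, 0.521, 0.008], [-0.03, -0.034, -0.999]]
force: [-0.4, 0.3, -1.7]
grip_width: 5.6
```

```bash
python3 two.py 30; python3 lev.py c30 s30
```

```text
19.4 [ 486.3 -305.   115.1] [-0.4  0.3 -1.7] 5.62912819064112
[-0.17  0.12  0.  ] [[-0.52, -0.853, 0.045], [-0.853, 0.521, 0.008], [-0.03, -0.034, -0.999]]
s30 handle pts 67 slope -0.003 ztop@61 163.0 n -1.5 nslope 0.024 along range [ 15. 101.]
   handle mid world [ 516.4 -251.9] top z 163.0
   rim plane slopes n,along [1.6000e-02 2.1000e-02 9.7613e+01] 12
```

View pics/z30.png

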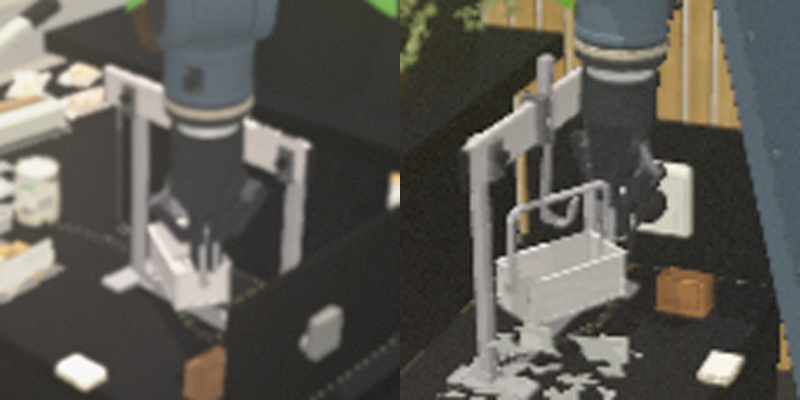

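>>> servo_tool:
  targets:
    - {"grip":-1,"travel":[0.03,0,-0.25],"twist":0}
    - {"grip":-1,"travel":[0,0,-0.25],"twist":0}
    - {"grip":-1,"travel":[0,0,-0.1],"twist":0}

```text
time: 19.8
tool_pos: [486.7, -304.8, 98.6]
orientation: [[-0.52, -0.853, 0.044], [-0.853, 0.521, 0.008], [-0.03, -0.033, -0.999]]
force: [-0.5, 0.1, -2.4]
grip_width: 5.6
```

```bash
python3 two.py 31; python3 lev.py c31 s31
```

```text
19.8 [ 486.7 -304.8   98.6] [-0.5  0.1 -2.4] 5.575889535147291
[-0.18  0.15 -0.01] [[-0.52, -0.853, 0.044], [-0.853, 0.521, 0.008], [-0.03, -0.033, -0.999]]
s31 handle pts 75 slope -0.058 ztop@61 145.8 n -1.4 nslope 0.015 along range [ 15. 101.]
   handle mid world [ 517.2 -252. ] top z 145.8
   rim plane slopes n,along [1.80e-02 6.00e-03 8.27e+01] 12
```

View pics/z31.png

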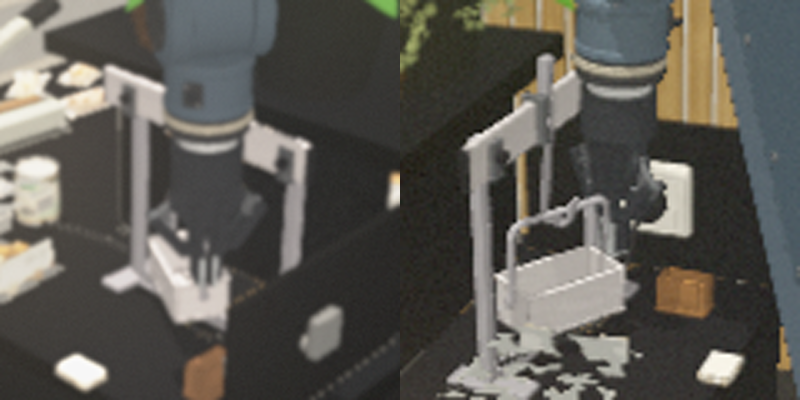

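>>> servo_tool:
  targets:
    - {"grip":-1,"travel":[0.1,-0.08,0],"twist":0.05}
    - {"grip":-1,"travel":[0.09,-0.07,-0.02],"twist":0.05}
    - {"grip":-1,"travel":[0,0,-0.03],"twist":0}

```text
time: 20.2
tool_pos: [491.7, -308.7, 97.9]
orientation: [[-0.43, -0.902, 0.043], [-0.902, 0.431, 0.012], [-0.03, -0.034, -0.999]]
force: [0.2, -0.4, -2.9]
grip_width: 5.6
```

```bash
python3 two.py 32; python3 lev.py s32
```

```text
20.2 [ 491.7 -308.7   97.9] [ 0.2 -0.4 -2.9] 5.636886699748886
[-0.13  0.15 -0.03] [[-0.43, -0.902, 0.043], [-0.902, 0.431, 0.012], [-0.03, -0.034, -0.999]]
s32 handle pts 66 slope -0.026 ztop@61 144.0 n -1.7 nslope 0.031 along range [ 16. 102.]
   handle mid world [ 517.3 -253.3] top z 144.0
   rim plane slopes n,along [-4.0000e-03 -6.0000e-03  8.2511e+01] 10
```

>>> servo_tool:
  targets:
    - {"grip":-1,"travel":[0,0,-0.08],"twist":0}
    - {"grip":-1,"travel":[0,0,-0.06],"twist":0}

```text
time: 20.5
tool_pos: [491.3, -308.4, 94.3]
orientation: [[-0.434, -0.9, 0.043], [-0.901, 0.435, 0.012], [-0.03, -0.034, -0.999]]
force: [0.4, 1.1, -1.9]
grip_width: 5.8
```

>>> servo_tool:
  targets:
    - {"grip":-1,"travel":[0,0,-0.06],"twist":0}

```text
time: 20.6
tool_pos: [491.4, -308.4, 92.8]
orientation: [[-0.434, -0.9, 0.044], [-0.9, 0.435, 0.012], [-0.03, -0.034, -0.999]]
force: [-0.1, 0.2, 0.7]
grip_width: 5.7
```

>>> servo_tool:
  targets:
    - {"grip":-1,"travel":[0,0,-0.06],"twist":0}

```text
time: 20.7
tool_pos: [491.7, -308.5, 91.5]
orientation: [[-0.434, -0.9, 0.044], [-0.9, 0.435, 0.012], [-0.03, -0.035, -0.999]]
force: [1.4, -0.1, 4.9]
grip_width: 5.6
```

>>> servo_tool:
  targets:
    - {"grip":-1,"travel":[0,0,0.02],"twist":0}

```text
time: 20.8
tool_pos: [492.0, -308.5, 92.2]
orientation: [[-0.435, -0.9, 0.045], [-0.9, 0.435, 0.012], [-0.03, -0.035, -0.999]]
force: [0.4, -0.4, 3.2]
grip_width: 5.6
```

```bash
python3 two.py 33; python3 lev.py s33
```

```text
20.8 [ 492.  -308.5   92.2] [ 0.4 -0.4  3.2] 5.624660533226957
[ 0.13 -0.14 -0.  ] [[-0.435, -0.9, 0.045], [-0.9, 0.435, 0.012], [-0.03, -0.035, -0.999]]
s33 handle pts 58 slope -0.005 ztop@61 141.2 n -2.6 nslope -0.001 along range [16. 99.]
   handle mid world [ 517.  -252.9] top z 141.2
   rim plane slopes n,along [2.8000e-02 3.0000e-03 7.6942e+01] 14
```

View pics/z33.png

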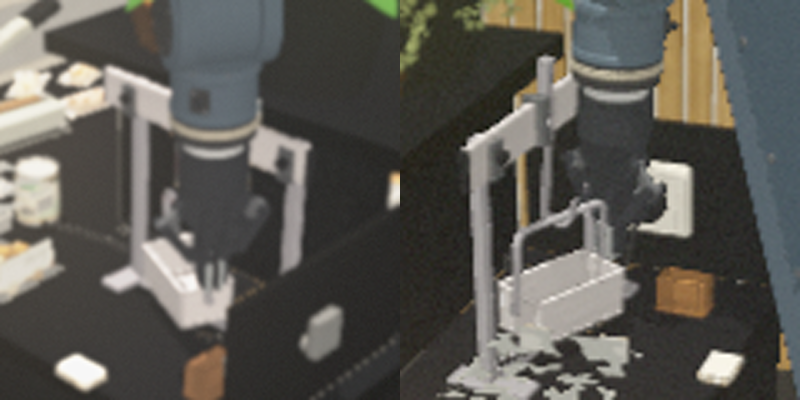

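>>> servo_tool:
  targets:
    - {"grip":-0.85,"travel":[0,0,-0.01],"twist":0}
    - {"grip":-0.75,"travel":[0,0,-0.02],"twist":0}
    - {"grip":-0.6,"travel":[0,0,-0.02],"twist":0}
    - {"grip":-0.5,"travel":[0,0,-0.02],"twist":0}

```text
time: 21.3
tool_pos: [491.7, -308.5, 90.3]
orientation: [[-0.434, -0.9, 0.044], [-0.9, 0.435, 0.012], [-0.03, -0.035, -0.999]]
force: [-0.1, 0.7, 0.2]
grip_width: 21.5
```

```bash
python3 two.py 34; python3 lev.py s34; python3 -c "
from h import *
snap('wrist','w34')"
```

```text
21.3 [ 491.7 -308.5   90.3] [-0.1  0.7  0.2] 21.52457897309603
[-0.01  0.02 -0.  ] [[-0.434, -0.9, 0.044], [-0.9, 0.435, 0.012], [-0.03, -0.035, -0.999]]
s34 handle pts 61 slope 0.006 ztop@61 141.1 n -1.4 nslope -0.006 along range [ 15. 101.]
   handle mid world [ 517.1 -253.1] top z 141.1
   rim plane slopes n,along [-7.0000e-03  8.0000e-03  7.6482e+01] 20
```

View pics/w34.png

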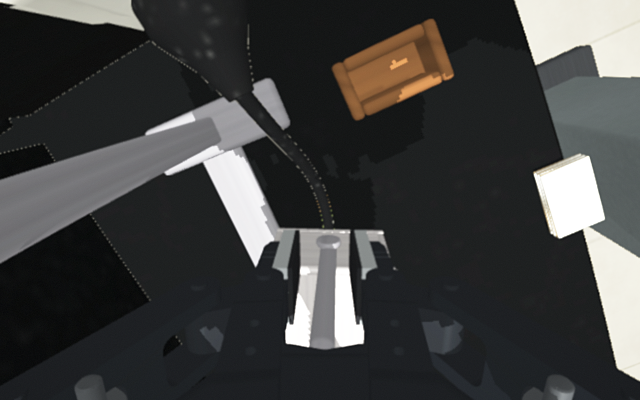

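View pics/z34.png

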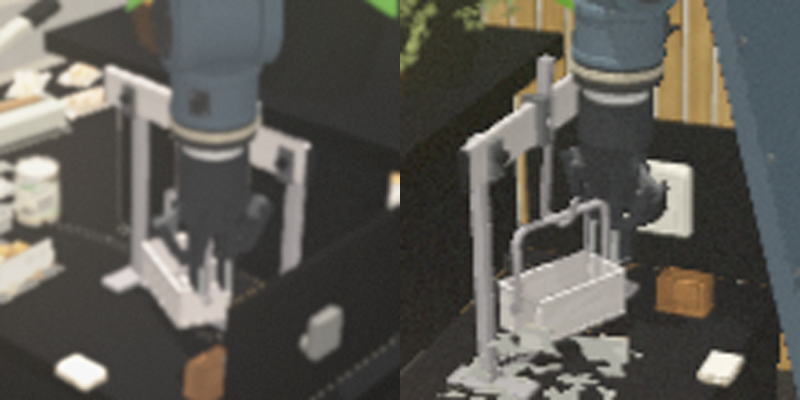

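>>> servo_tool:
  targets:
    - {"grip":-0.5,"travel":[-0.15,-0.3,-0.01],"twist":0}
    - {"grip":-0.5,"travel":[-0.25,-0.5,0],"twist":0}
    - {"grip":-0.8,"travel":[-0.3,-0.6,0],"twist":0}
    - {"grip":-1,"travel":[-0.6,0.1,0.1],"twist":0}
    - {"grip":-1,"travel":[-0.9,0.4,0.15],"twist":0}

```text
time: 21.95
tool_pos: [435.0, -335.9, 95.8]
orientation: [[-0.434, -0.9, 0.045], [-0.9, 0.435, 0.011], [-0.029, -0.035, -0.999]]
force: [0.5, 0.2, 0.1]
grip_width: -0.1
```

>>> servo_tool:
  targets:
    - {"grip":-1,"travel":[-0.3,0.4,0],"twist":0}
    - {"grip":-1,"travel":[0,0,0],"twist":0}

```text
time: 22.15
tool_pos: [424.1, -327.1, 96.2]
orientation: [[-0.436, -0.899, 0.044], [-0.899, 0.437, 0.011], [-0.029, -0.035, -0.999]]
force: [0.5, -0.3, 1.0]
grip_width: -0.3
```

```bash
python3 two.py 35
python3 - <<'E'
from h import *
def hb(tag,c=(518,-250)):
    m,im,d=load(tag);P=cloud(m,d);X,Y,Z=P[...,0],P[...,1],P[...,2]
    k=(d>0)&(abs(Z-139)<7)&(abs(X-c[0])<45)&(abs(Y-c[1])<60)
    q=P[k];q=q[(im[k].max(-1)>60)]
    print(tag,len(q),np.percentile(q,[2,50,98],axis=0).round(1).tolist())
    vx,vy,x0,y0=cv2.fitLine(q[:,:2].astype(np.float32),cv2.DIST_HUBER,0,.01,.01).ravel();print('line',vx/vy,x0,y0)
hb('s35');hb('c35')
snap('wrist','w35')
E
```

```text
22.15 [ 424.1 -327.1   96.2] [ 0.5 -0.3  1. ] -0.25100239224313686
[-0.03  0.02  0.02] [[-0.436, -0.899, 0.044], [-0.899, 0.437, 0.011], [-0.029, -0.035, -0.999]]
s35 83 [[496.5, -296.3, 133.1], [523.7, -243.2, 141.3], [546.8, -197.7, 145.7]]
line 0.49544013 523.1205 -241.85284Traceback (most recent call last):
  File "<stdin>", line 8, in <module>
  File "<stdin>", line 6, in hb
    return _quantile_unchecked(
        a, q, axis, out, overwrite_input, method, keepdims, weights)
    return _ureduce(a,
                    func=_quantile_ureduce_func,
    ...<5 lines>...
                    overwrite_input=overwrite_input,
                    method=method)
    r = func(a, **kwargs)
    result = _quantile(arr,
                       quantiles=q,
    ...<2 lines>...
                       out=out,
                       weights=wgt)
    slices_having_nans = np.isnan(arr[-1, ...])
                                  ~~~^^^^^^^^^
IndexError: index -1 is out of bounds for axis 0 with size 0
```

View pics/z35.png

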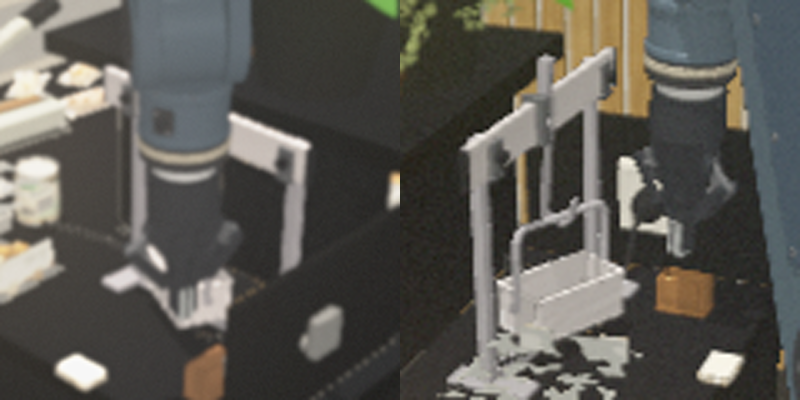

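>>> servo_tool:
  targets:
    - {"grip":-1,"travel":[0,0.8,0.1],"twist":0}
    - {"grip":-1,"travel":[0.3,0.8,0.05],"twist":0}
    - {"grip":-1,"travel":[0.3,0.15,0],"twist":0}
    - {"grip":-1,"travel":[0,0,-0.03],"twist":0}

```text
time: 22.65
tool_pos: [442.3, -283.6, 99.6]
orientation: [[-0.437, -0.898, 0.046], [-0.899, 0.438, 0.009], [-0.028, -0.037, -0.999]]
force: [0.6, -0.8, 0.4]
grip_width: 0.0
```

```bash
cat > hb.py <<'E'
from h import *
import sys
def hb(tag,c=(520,-250)):
    m,im,d=load(tag);P=cloud(m,d);X,Y,Z=P[...,0],P[...,1],P[...,2]
    k=(d>0)&(abs(Z-139)<7)&(abs(X-c[0])<40)&(abs(Y-c[1])<60)
    q=P[k];q=q[(im[k].max(-1)>90)]
    if len(q)<10: print('few');return
    vx,vy,x0,y0=cv2.fitLine(q[:,:2].astype(np.float32),cv2.DIST_HUBER,0,.01,.01).ravel();
    print(tag,len(q),'y range',np.percentile(q[:,1],[2,98]).round(1),'slope',(vx/vy).round(3),'x at -247.6',(x0+vx/vy*(-247.6-y0)).round(1),'psi deg',np.degrees(np.arctan(vx/vy)).round(1)-4.05)
hb(sys.argv[1])
E
python3 two.py 36; python3 hb.py s36
```

```text
22.65 [ 442.3 -283.6   99.6] [ 0.6 -0.8  0.4] 0.000638481651225373
[0.02 0.07 0.06] [[-0.437, -0.898, 0.046], [-0.899, 0.438, 0.009], [-0.028, -0.037, -0.999]]
s36 83 y range [-292.8 -194.8] slope 0.485 x at -247.6 520.0 psi deg 21.849998
```

View pics/z36.png

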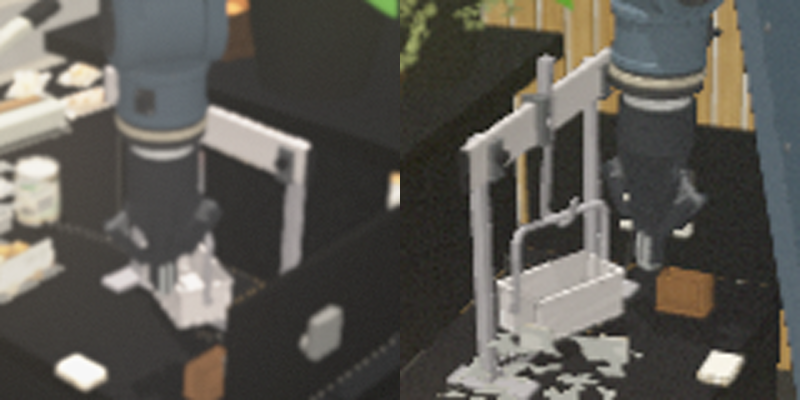

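>>> servo_tool:
  targets:
    - {"grip":-1,"travel":[0.2,0,-0.02],"twist":0}
    - {"grip":-1,"travel":[0.2,0,-0.02],"twist":0}
    - {"grip":-1,"travel":[0.15,0,-0.02],"twist":0}
    - {"grip":-1,"travel":[0.1,0,-0.02],"twist":0}

```text
time: 23.15
tool_pos: [458.5, -285.5, 96.8]
orientation: [[-0.439, -0.897, 0.044], [-0.898, 0.44, 0.009], [-0.028, -0.036, -0.999]]
force: [-0.4, 0.4, -0.1]
grip_width: 0.4
```

```bash
python3 two.py 37; python3 hb.py s37
```

```text
23.15 [ 458.5 -285.5   96.8] [-0.4  0.4 -0.1] 0.3962994673784862
[ 0.03  0.08 -0.  ] [[-0.439, -0.897, 0.044], [-0.898, 0.44, 0.009], [-0.028, -0.036, -0.999]]
s37 79 y range [-291.3 -195.6] slope 0.414 x at -247.6 519.6 psi deg 18.45
```

>>> servo_tool:
  targets:
    - {"grip":-1,"travel":[0.12,-0.02,-0.02],"twist":0}
    - {"grip":-1,"travel":[0.12,-0.02,-0.02],"twist":0}
    - {"grip":-1,"travel":[0.08,-0.02,-0.02],"twist":0}

```text
time: 23.55
tool_pos: [466.7, -287.1, 95.2]
orientation: [[-0.439, -0.897, 0.044], [-0.898, 0.44, 0.01], [-0.028, -0.036, -0.999]]
force: [-0.2, 0.1, 0.2]
grip_width: -0.2
```

```bash
python3 two.py 38; python3 hb.py s38
```

```text
23.55 [ 466.7 -287.1   95.2] [-0.2  0.1  0.2] -0.18173614853504752
[-0.02  0.08  0.02] [[-0.439, -0.897, 0.044], [-0.898, 0.44, 0.01], [-0.028, -0.036, -0.999]]
s38 73 y range [-293.8 -192.9] slope 0.206 x at -247.6 519.8 psi deg 7.6499996
```

View pics/z38.png

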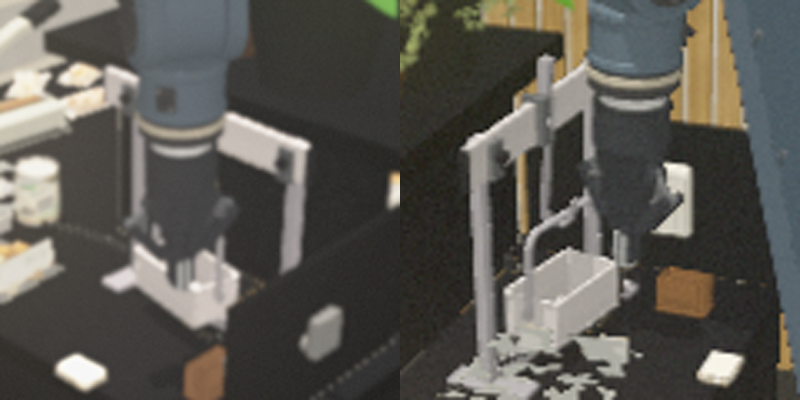

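>>> servo_tool:
  targets:
    - {"grip":-1,"travel":[0.08,-0.01,0.0],"twist":0}
    - {"grip":-1,"travel":[0.06,0,0],"twist":0}

```text
time: 23.85
tool_pos: [470.1, -287.3, 95.1]
orientation: [[-0.439, -0.897, 0.044], [-0.898, 0.44, 0.01], [-0.028, -0.035, -0.999]]
force: [0.1, -0.6, 0.7]
grip_width: 0.4
```

>>> servo_tool:
  targets:
    - {"grip":-1,"travel":[-0.15,0,0],"twist":0}
    - {"grip":-1,"travel":[-0.5,0,0],"twist":0}
    - {"grip":-1,"travel":[-1,0,0.2],"twist":0}
    - {"grip":-1,"travel":[-1,-0.2,0.6],"twist":0}
    - {"grip":-1,"travel":[-1,-0.4,0.8],"twist":0}

```text
time: 24.35
tool_pos: [374.2, -300.0, 133.3]
orientation: [[-0.436, -0.899, 0.04], [-0.9, 0.437, 0.013], [-0.029, -0.031, -0.999]]
force: [0.8, -1.2, 1.0]
grip_width: 0.1
```

>>> servo_tool:
  targets:
    - {"grip":-1,"travel":[-0.6,-0.8,1],"twist":0}
    - {"grip":-1,"travel":[-0.5,-1,1],"twist":0}
    - {"grip":-1,"travel":[-0.5,-1,0.5],"twist":0}
    - {"grip":-1,"travel":[0,0,0],"twist":0}

```text
time: 24.75
tool_pos: [326.1, -371.6, 200.7]
orientation: [[-0.438, -0.898, 0.041], [-0.899, 0.438, 0.01], [-0.027, -0.032, -0.999]]
force: [-0.4, 1.0, 0.0]
grip_width: -0.2
```

```bash
python3 two.py 39; python3 hb.py s39; python3 hb.py c39
python3 - <<'E'
from h import *
im=cv2.imread('pics/c39.png')[110:290,290:470];im2=cv2.imread('pics/s39.png')[110:250,250:390]
cv2.imwrite('pics/q39.png',np.hstack([cv2.resize(im,(400,400),interpolation=2),cv2.resize(im2,(400,400),interpolation=2)]))
snap('wrist','w39')
for t in ['c39','s39','w39']:
    m,im,d=load(t);P=cloud(m,d);X,Y,Z=P[...,0],P[...,1],P[...,2]
    q=P[(d>0)&(abs(X-520)<75)&(abs(Y+250)<75)&(abs(Z-75)<14)&(im.max(-1)>80)]
    print(t,len(q))
    q=P[(d>0)&(X>515)&(X<545)&(abs(Y+250.6)<9)&(Z>268)&(Z<305)]
    if len(q): print('lug',len(q),np.median(q,0).round(1),q[:,2].max().round(1))
E
```

```text
24.75 [ 326.1 -371.6  200.7] [-0.4  1.   0. ] -0.17299949172081527
[ 0.08  0.06 -0.  ] [[-0.438, -0.898, 0.041], [-0.899, 0.438, 0.01], [-0.027, -0.032, -0.999]]
s39 73 y range [-299.8 -192.4] slope 0.135 x at -247.6 519.9 psi deg 3.6499996
c39 35 y range [-307.5 -274.2] slope 0.089 x at -247.6 516.6 psi deg 1.0499997
c39 254
lug 8 [ 533.9 -255.9  273.7] 284.5
s39 298
lug 36 [ 530.9 -246.2  285. ] 301.8
w39 154
```

View pics/q39.png

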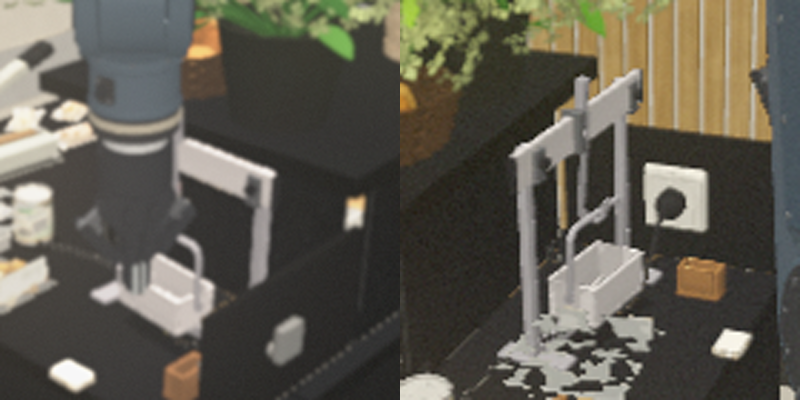

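>>> servo_tool:
  targets:
    - {"grip":-1,"travel":[-0.2,-0.2,0],"twist":0}
    - {"grip":-1,"travel":[0,0,0],"twist":0}
    - {"grip":-1,"travel":[0,0,0],"twist":0}
    - {"grip":-1,"travel":[0,0,0],"twist":0}
    - {"grip":-1,"travel":[0,0,0],"twist":0}

```text
time: 25.4
tool_pos: [321.9, -371.1, 196.7]
orientation: [[-0.433, -0.901, 0.037], [-0.901, 0.434, 0.017], [-0.031, -0.026, -0.999]]
force: [0.9, -1.0, -0.2]
grip_width: 0.3
```

```bash
python3 - <<'E'
from h import *
st()
A=[snap('side','sa')[1]];
for i in range(6): cams.read_camera('scene')
A.append(snap('side','sb')[1])
b=[a[180:250,290:390].astype(int) for a in A]; print('diff',abs(b[0]-b[1]).mean(), abs(b[0]-b[1]).max())
m,im,d=load('sb');P=cloud(m,d);X,Y,Z=P[...,0],P[...,1],P[...,2]
k=(d>0)&(abs(X-520)<40)&(abs(Y+248)<65)&(im.max(-1)>80)
# rim: highest points per cell among 66-86
q=P[k&(Z>62)&(Z<86)];A=[]
for x in range(485,560,8):
    for y in range(-310,-185,12):
        s=q[(q[:,0]>=x)&(q[:,0]<x+8)&(q[:,1]>=y)&(q[:,1]<y+12)]
        if len(s)>=3: A.append([x+4,y+6,s[:,2].max()])
A=np.array(A);print(A.round(0).tolist())
k2=A[:,2]>72
c=np.linalg.lstsq(np.c_[A[k2,:2],np.ones(k2.sum())],A[k2,2],rcond=None)[0];print('plane slopes',c.round(3))
q=P[(d>0)&(abs(Z-139)<7)&(abs(X-520)<15)&(abs(Y+248)<48)&(im.max(-1)>90)];print('handle z slope',np.polyfit(q[:,1],q[:,2],1).round(3))
E
python3 hb.py sb
```

```text
25.4 [ 321.9 -371.1  196.7] [ 0.9 -1.  -0.2] 0.2885158822914411
diff 2.2836666666666665 19
[[489.0, -304.0, 75.0], [489.0, -292.0, 79.0], [489.0, -280.0, 76.0], [489.0, -268.0, 78.0], [489.0, -256.0, 79.0], [489.0, -244.0, 79.0], [489.0, -232.0, 79.0], [497.0, -304.0, 77.0], [497.0, -292.0, 77.0], [497.0, -244.0, 73.0], [497.0, -232.0, 76.0], [497.0, -220.0, 77.0], [497.0, -208.0, 80.0], [497.0, -196.0, 77.0], [497.0, -184.0, 78.0], [505.0, -304.0, 77.0], [505.0, -196.0, 76.0], [505.0, -184.0, 80.0], [513.0, -304.0, 83.0], [513.0, -196.0, 77.0], [513.0, -184.0, 79.0], [521.0, -304.0, 81.0], [521.0, -196.0, 79.0], [521.0, -184.0, 73.0], [529.0, -304.0, 78.0], [529.0, -196.0, 86.0], [529.0, -184.0, 82.0], [537.0, -304.0, 78.0], [537.0, -196.0, 79.0], [545.0, -304.0, 77.0], [545.0, -292.0, 81.0], [545.0, -280.0, 76.0], [545.0, -268.0, 79.0], [545.0, -256.0, 75.0], [545.0, -196.0, 77.0], [553.0, -268.0, 77.0], [553.0, -256.0, 77.0], [553.0, -232.0, 77.0], [553.0, -220.0, 79.0], [553.0, -208.0, 79.0], [553.0, -196.0, 81.0]]
plane slopes [1.6000e-02 6.0000e-03 7.1196e+01]
handle z slope [2.10000e-02 1.46215e+02]
sb 74 y range [-299.2 -190.7] slope 0.111 x at -247.6 520.6 psi deg 2.25
```

Both images agree, with only noise between them: the bin hangs still and level, and nothing else is touching it. Handing in.

```bash
python3 -c "
from workcell import finish_job
print(finish_job())"
```

```text
the job is handed in; nothing more can be done
None
```

The S-hook is home in the notch against the collar, and the bin hangs by its handle in the hook's lower curl. I handed the job in at about 25.8 s of the 72 s allowed.

**What I did**
- **Hook:** I took it from the holder by its lug and lowered it over the bar to the right of the collar. I then slid it left until it butted (about 4 N) and dropped it home (about 9 N at most). After release it leaned as described, with its lug top at 297.7 mm against about 298 expected.
- **Bin:** I carried it upright by its right handle leg, because gripping the top bar would have put the gripper into the rail. I brought it over the hook's tip turned about 22°, set it down with about 5 N, let go, and nudged it straight with under 1 N measured.

**Last checks**
- The handle is centred in the curl to about 3 mm and skewed about 2° to the bar.
- The rim is level to about 1° and the handle slope reads about 1.2°, both close to the cameras' noise.
- Two pictures about 0.4 s apart differ only by noise, and the arm stood well clear. I moved none of the tea tin, ring cake or labels, but I did not measure them again afterwards.

**What disagreed or went less well**
- The tool tilted up to about 3° during the moves. I allowed for it in the placing.
- The gripper showed 18 N upward while closing on the handle leg, probably its tips pressing on the bin's rim while the bin stood on the table.
- The scene and side cameras differed from the wrist camera by 1 to 3 mm.
- Plant leaves hung into the work space. The arm passed among them with no force showing.

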